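# Hang the teethers and combs in the nursery dryer

### The job

Draw the peg carriage of the drying station fully out from under its canopy and hang up whatever teethers and combs lie on the changing surface, one to a peg by the eye: teethers on the thick pegs, combs on the thin ones. When all of them hang there, slide the carriage fully home under the canopy with everything still hanging, and only then press the green start button on the fan housing all the way down. Leave the other things where they are.

Things in the scene. Friction and masses are not known exactly. Their poses are not given: they have to be found in the camera images.
- teether1: Orange silicone teether, flat: a ring eye (outer diameter 58, hole 44, 6 thick) with a straight handle 24 wide and 10 thick from x=-27 to x=-89. Origin: centre of the eye on the underside (z up when lying flat); the handle runs along -x. Grip the handle across (y) 50-60 from the eye centre. 50 g. May be absent.
- teether2: A second teether just like teether1. May be absent.
- comb1: Blue plastic baby comb, flat: a small round eye (outer diameter 29, hole 19, 5 thick), a handle 18 wide and 9 thick from x=-13 to x=-69, then the toothed part 26 to 31 wide and 6 thick to x=-103. Origin: centre of the eye on the underside (z up when lying flat); the handle runs along -x. Grip the handle across (y) 40-50 from the eye centre. 30 g. May be absent.
- comb2: A second comb just like comb1. May be absent.
- station: White drying station: low track base along y (700 long, 16 high, x 10 to 60), at +y a fan housing (140 x 80 x 215 high, centre x=30 y=310), from y=0 to 274 a clear canopy roof with white edges (x -45 to 78, z 207 to 217), back post at y=10. Origin on the table under the front face of the carriage's bar, mid-track; +x points away from the robot, +y to the fan housing.
- carriage (a joint): Slide of the peg carriage along the station's +y, m: 0 = fully out (pegs clear of the canopy), 0.27 = fully home under it; 3 N to move, stays where left. A grey bar (270 long, 18 deep, z 135 to 161) on two feet; four pegs rise from its front face at 45 degrees, towards station -x and up; in order of y, 60 apart: thick, thin, thick, thin.
- handle (a point): grip point of the carriage's green upright handle: 24 x 24 square, top 222 above the table, this point on its axis 17 below its top; it sits at the -y end of the carriage and stays 45 outside the canopy when home; the bar under it tops out at z=158
- fan (a joint): travel of the green start button (round, 30 across) on top of the fan housing, m: 0 up, 0.006 fully down (spring, about 5 N)
- fan_top (a point): centre of the top face of the start button; it is pressed straight down
- thick1_tip (a point): end of the rounded tip of a thick wooden peg, diameter 22, takes the teethers' eyes and is too thick for the combs'; the peg runs from here 40 back (station +x) and 40 down to the bar. Moves with the carriage
- thick1_mid (a point): middle of that peg's axis (20 back and 20 below the tip), thick1
- thick2_tip (a point): end of the rounded tip of a thick wooden peg, diameter 22, takes the teethers' eyes and is too thick for the combs'; the peg runs from here 40 back (station +x) and 40 down to the bar. Moves with the carriage
- thick2_mid (a point): middle of that peg's axis (20 back and 20 below the tip), thick2
- thin1_tip (a point): end of the rounded tip of a thin brass peg, diameter 6, meant for the combs; the peg runs from here 40 back (station +x) and 40 down to the bar. Moves with the carriage
- thin1_mid (a point): middle of that peg's axis (20 back and 20 below the tip), thin1
- thin2_tip (a point): end of the rounded tip of a thin brass peg, diameter 6, meant for the combs; the peg runs from here 40 back (station +x) and 40 down to the bar. Moves with the carriage
- thin2_mid (a point): middle of that peg's axis (20 back and 20 below the tip), thin2
- giraffe: wooden giraffe toy standing on the turntable, 100 long, 190 high; origin under its middle; leave alone
- bowl: white ceramic bowl, 124 across, 50 high; origin under its centre; leave alone
- pump_bottle: stainless steel pump bottle, 68 across, 178 high; origin under its centre; leave alone
- cream_jar: blue cream jar, 64 across, 60 high; origin under its centre; leave alone
- soother_case: round green soother case, 44 across, 24 high; origin under its centre; leave alone
- wood_block: yellow wooden block, 40 cube; origin under its centre; leave alone

How it is judged:
On the way, in this order (a step that is already met when the one before it is completed fails the run):
1. the carriage is drawn fully out (value of joint carriage below 0.015 m), for 0.2 s.
2. every teether hangs on its own thick peg and every comb on its own thin peg ((((distance between teether1 and thick1_mid below 0.038 m and angle between teether1's own x axis and vertical below 0.7 rad and height (world z) of teether1 above 0.11 m) and (distance between teether2 and thick2_mid below 0.038 m and angle between teether2's own x axis and vertical below 0.7 rad and height (world z) of teether2 above 0.11 m)) or ((distance between teether1 and thick2_mid below 0.038 m and angle between teether1's own x axis and vertical below 0.7 rad and height (world z) of teether1 above 0.11 m) and (distance between teether2 and thick1_mid below 0.038 m and angle between teether2's own x axis and vertical below 0.7 rad and height (world z) of teether2 above 0.11 m))) and (((distance between comb1 and thin1_mid below 0.038 m and angle between comb1's own x axis and vertical below 0.7 rad and height (world z) of comb1 above 0.11 m) and (distance between comb2 and thin2_mid below 0.038 m and angle between comb2's own x axis and vertical below 0.7 rad and height (world z) of comb2 above 0.11 m)) or ((distance between comb1 and thin2_mid below 0.038 m and angle between comb1's own x axis and vertical below 0.7 rad and height (world z) of comb1 above 0.11 m) and (distance between comb2 and thin1_mid below 0.038 m and angle between comb2's own x axis and vertical below 0.7 rad and height (world z) of comb2 above 0.11 m)))), for 0.3 s.
3. the carriage is fully home with everything still hanging (all of step 2 and value of joint carriage above 0.255 m), for 0.3 s.
4. the start button is pressed down with the carriage home (value of joint fan above 0.004 m and value of joint carriage above 0.255 m).
At the end, for the whole second after the job is handed in: Every teether present hangs on its own thick peg and every comb on its own thin peg (eye centre, on the underside, within 38 mm of the peg's middle and above z = 0.11 m, eye end up within 0.7 rad of vertical), at rest; the carriage is home (joint above 0.255 m), and the start button is released (all of step 3 and value of joint fan below 0.002 m and linear speed of each of teether1, teether2, comb1, comb2 below 0.03 m/s); the robot touches nothing.
It fails at once if another thing (giraffe, bowl, pump bottle, cream jar, soother case or block) is shoved more than 3 cm (distance of any of giraffe, bowl, pump_bottle, cream_jar, soother_case, wood_block from where it was at the start of the episode above 0.03 m).
It fails at once if the start button is pressed while the carriage is not home (value of joint fan above 0.004 m and value of joint carriage below 0.25 m).
Of teether1, teether2, comb1, comb2 only 3 to 4 are there at a start; the rules pass over those that are not, and their reading is None.
At some moment in a run one of teether1, teether2, comb1, comb2 may be knocked a few centimetres aside while the robot is not near it.
Once in a run the grip may slacken for a moment while it holds something.
It also fails if it takes over 210 s, if anything falls off the work surface, if the arm or the gripper's body presses on something with over 40 N, if the wrist force passes 120 N, or if a joint passes its speed limit or range.

### The arm

A 6-joint arm with a two-finger parallel gripper is mounted at the origin on the work surface. World frame = base frame: x ahead of the robot, y to its left, z up, the work surface at z = 0. Lengths are in m, angles in rad, forces in N, time in s.
With the tool pointing down it reaches from about 0.25 to 0.8 m from the base axis. Payload 3.9 kg.
Tool frame: the origin (TCP) lies at the very end of the fingers, on their centre line; the grasp point (between the pads) lies 19 mm behind it; z points along the fingers, y is the line along which they close (so a half turn about z gives the same grasp; the last joint's range is limited). The gripper opens to 85 mm and grips with 20 to 120 N. Pads are 22 mm wide; open, the fingers measure 114 mm over their backs; the gripper's body (76 mm by 85 mm) begins 54 mm behind the grasp point. The pads swing forward as they close: fully open they stand 13 mm farther back than shut.
Start: joints at [1.173, 0.26, -0.138, 1.173, 0, 1.571], TCP at [0.203, 0.484, 0.209] pointing down, gripper open.
Joint ranges: [-2.78, 2.78], [-0.83, 1.72], [-1.28, 1.37], [-1.9, 2.12], [-1.57, 1.48], [-3.14, 3.14]. Speed limits (rad/s): [2.57, 2.57, 3.14, 3.14, 3.14, 3.14].

### API

Orientations are given as a unit quaternion [w, x, y, z].
In Python, from station import get_state, viewer, finish_job gives the robot as it stands. The module is installed in compiled form; this text tells all that it offers.
- The arm moves only by the shell command python3 -m jog 'ROWS'. ROWS is a JSON object of lists of equal length, an entry for each row: "linear": the shift along the tool's x, y, z as a fraction of full scale, a list of three; "twist": the turn, a rotation vector about the tool's x, y, z as a fraction of full scale, a list of three; "jaw": the opening, from -1 (shut) to 1 (fully open). In form: {"linear": [[dx, dy, dz], ...], "twist": [[ax, ay, az], ...], "jaw": [jaw, ...]}. A call has 1 to 5 rows; each row is the pose to reach, as a shift and turn from the pose commanded when the call began, along the tool's axes at that moment; what a row does not reach only later rows make up. Full scale, the value 1, is 750 mm for a shift and 1.5 rad for a turn. A row lasts 1/8 s, in which the tool goes at most 62.5 mm and 10.7 degrees, less where a joint would pass 70% of its speed; a pose out of reach is approached as far as the arm can. A call with a number of a shift or a turn outside -1 to 1 is refused whole. A call with a gripper value outside its range is refused whole. The fingers move at their own pace and stop on an object; the grip force is fixed at half the most. Time passes only in rows, so rows that repeat a pose let the fingers close. It gives the time, the measured TCP pose, the force, the opening and the grip force at its end, in the units of the state.
- get_state(): the state, without advancing time (a new reading comes with each control period).
- viewer.capture(name): name is "side" or "top"; returns a dict with "image" (420x560x3 uint8, red, green, blue), "intrinsics" (3x3 intrinsics, pixels), "dist_coeffs" ([k1, k2, p1, p2, k3] as OpenCV has them; the pictures are not rectified), "eye" and "rotation" of the camera in the world. Camera axes: x right, y up, looking along -z (the intrinsics and any distortion apply to the point x, -y, -z); pixel columns grow to the right and rows downward; lengths in m; the calibration is good to about 2 mm. A picture is of the moment at which its call begins. There is no depth.
- finish_job(): hands the job in; it is judged then, once.
The state is a dict: "time_s": time; "joint_positions": joint angles; "joint_vel": joint speeds; "joint_efforts": joint torques, N m; "ee_pos": TCP position; "tcp_rot": TCP orientation; "contact_force": force on the tool from outside, world axes, zero at the start; "wrist_torque": the same for the moment, N m; "grip_width": finger opening in m; "finger_force": force on a finger pad.
Only numpy, scipy, OpenCV 4.12 (cv2) and the standard library are available. Lean on these libraries where they do the work, as an engineer would, in place of code of your own. Each camera call takes 0.05 s, during which the arm holds its last target. There are 200 camera calls.

## Working session

There is one attempt and no reset: what is moved stays moved. The work goes in short steps, Python scripts to look and compute and a shell command to move; the robot and the scene stay as the last step left them, time stands still between calls to the robot, and variables do not carry over. Pictures are saved under pics/ and viewed, at most 14 in all, crops included, and the job is handed in when it is done.

```bash
mkdir -p pics; python3 - <<'E'
from station import get_state, viewer
import cv2,pickle
s=get_state(); print(s)
for n in("side","top"):
    c=viewer.capture(n); pickle.dump(c,open(n+".pkl","wb"))
    cv2.imwrite(f"pics/{n}0.png",cv2.resize(c["image"][:,:,::-1],(800,600),interpolation=cv2.INTER_CUBIC))
    print(n,c["intrinsics"],c["dist_coeffs"],c["eye"],c["rotation"])
E
```

```text
{'time_s': 0.0, 'joint_positions': array([ 1.17299661e+00,  2.60686163e-01, -1.39372673e-01,  1.17270335e+00,
        1.37724700e-05,  1.57078327e+00]), 'joint_vel': array([ 0.00047188,  0.00051811, -0.00044106, -0.00142135,  0.00053019,
       -0.00034655]), 'joint_efforts': array([-3.15591260e-04, -4.05673313e+01,  2.53922546e+01,  1.87944603e-02,
       -4.77706135e-05,  3.13101566e-06]), 'ee_pos': array([0.20309391, 0.48333662, 0.20806246]), 'tcp_rot': array([-2.00974214e-04,  1.97584510e-01,  9.80285364e-01, -9.62185868e-04]), 'contact_force': array([-0.20957503,  0.32279666,  0.24817659]), 'wrist_torque': array([-0.0094475 ,  0.02534867, -0.03539686]), 'finger_force': 0.0, 'grip_width': 0.0855615926132887}
side [[392.11908893   0.         275.02044722]
 [  0.         392.11908893 213.9613937 ]
 [  0.           0.           1.        ]] [-0.04670205  0.          0.          0.          0.        ] [ 0.41441573 -0.82878741  0.95325284] [ 0.90851197  0.41140671 -0.02989118 -0.06676102]
top [[508.9902398    0.         284.93354791]
 [  0.         508.9902398  207.06633823]
 [  0.           0.           1.        ]] [0.02400015 0.         0.         0.         0.        ] [0.35870067 0.03289941 1.91160881] [-0.70043412 -0.04735901  0.03984804  0.71102834]
```

View pics/side0.png

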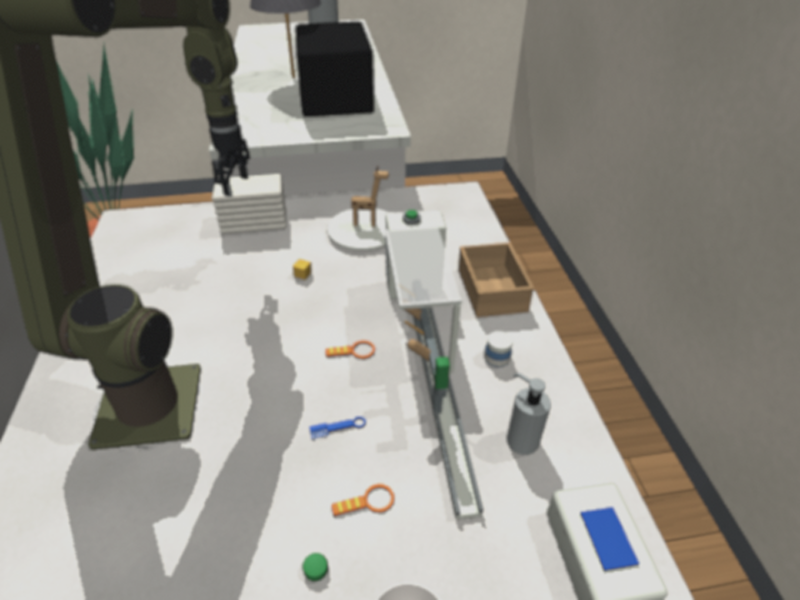

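View pics/top0.png

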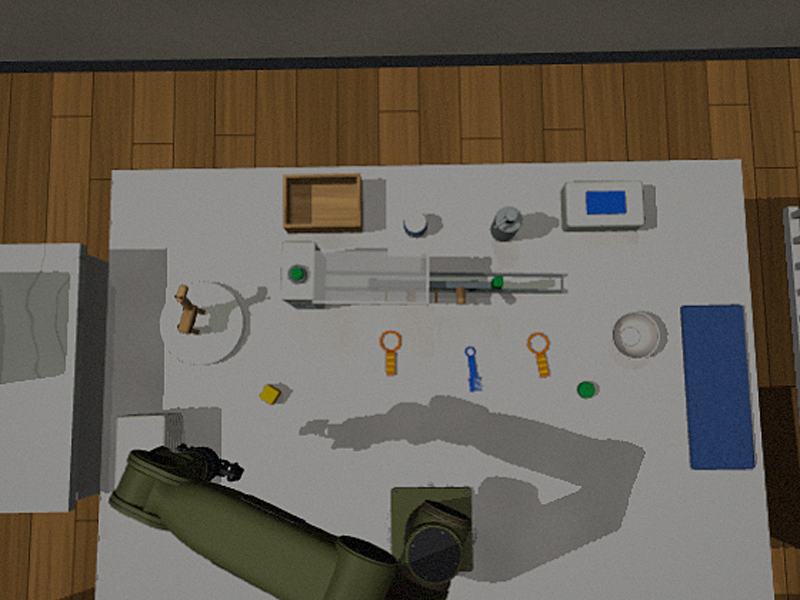

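Two teethers and one comb lie on the surface. In top0 their eyes are at (391,340), (538,343) and (471,352), and in side0 at (363,350), (379,497) and (360,423). The carriage is partly out, with its handle at (498,283) in top0 and (442,362) in side0.

```bash
cat >h.py <<'E'
import numpy as np,cv2,pickle
from scipy.spatial.transform import Rotation as R
from scipy.optimize import least_squares
F=np.diag([1,-1,-1.])
def Rm(c): 
    q=np.array(c["rotation"]); return q if q.shape==(3,3) else R.from_quat(q,scalar_first=True).as_matrix()
def rays(c,uv):
    p=cv2.undistortPoints(np.array(uv,float).reshape(-1,1,2),c["intrinsics"],np.array(c["dist_coeffs"]))[:,0]
    return np.c_[p,np.ones(len(p))]@F@Rm(c).T
def plane(c,uv,z):
    d=rays(c,uv); e=np.array(c["eye"]); return e+d*((z-e[2])/d[:,2])[:,None]
def proj(c,X):
    X=np.atleast_2d(X); P=(X-np.array(c["eye"]))@Rm(c)@F
    return cv2.projectPoints(P,np.zeros(3),np.zeros(3),c["intrinsics"],np.array(c["dist_coeffs"]))[0][:,0]
def tri(cs,uvs):
    A=np.zeros((3,3));b=np.zeros(3)
    for c,u in zip(cs,uvs):
        d=rays(c,[u])[0];d/=np.linalg.norm(d);M=np.eye(3)-np.outer(d,d);A+=M;b+=M@np.array(c["eye"])
    X=np.linalg.solve(A,b); return X,[np.round(proj(c,X)[0]-u,1) for c,u in zip(cs,uvs)]
def comps(c,lo,hi,amin=15):
    h=cv2.cvtColor(c["image"],cv2.COLOR_RGB2HSV); m=cv2.inRange(h,lo,hi)
    n,l,s,ce=cv2.connectedComponentsWithStats(m)
    return [(np.argwhere(l==i)[:,::-1],s[i],ce[i]) for i in range(1,n) if s[i][4]>=amin]
COL=dict(orange=((4,130,80),(30,255,255)),blue=((105,140,60),(125,255,255)),green=((50,120,30),(85,255,255)))
def caps():
    from station import viewer
    return {n:viewer.capture(n) for n in("side","top")}
def save(c,name,box=None,k=2):
    im=c["image"][:,:,::-1]
    if box: x0,y0,x1,y1=box; im=im[y0:y1,x0:x1]
    cv2.imwrite("pics/"+name,cv2.resize(im,None,fx=k,fy=k,interpolation=cv2.INTER_CUBIC))
E
python3 - <<'E'
from h import *
C={n:pickle.load(open(n+".pkl","rb")) for n in("side","top")}
for col in COL:
  for n,c in C.items():
    for px,s,ce in comps(c,*COL[col]):
      w=plane(c,px,0.005)[:,:2]; r=cv2.minAreaRect(w.astype(np.float32)*1000)
      print(col,n,s,np.round(ce,1),"rect",np.round(r[0]),np.round(r[1]),round(r[2],1))
k=0.7
cs=[C["side"],C["top"]]
for nm,a,b in [("eyeA",(363,350),(391,340)),("comb",(360,423),(471,352)),("eyeB",(379,497),(538,343)),("trackend",(470,515),(566,283)),("fan",(411,213),(297,273))]:
  print(nm,*tri(cs,[np.array(a)*k,np.array(b)*k]))
E
```

```text
orange side [ 61 153   7  11  42] [ 63.6 157.3] rect [-309.  753.] [24. 83.] 4.2
orange side [206 183  11  12  99] [211.1 188. ] rect [343. 429.] [73. 40.] 88.1
orange side [229 243  19   6  79] [237.7 245.6] rect [425.  99.] [21. 60.] 87.7
orange side [257 339  16   6  23] [264. 341.] rect [ 467. -268.] [40. 12.] 0.1
orange side [233 346  42  14 201] [247.3 353.6] rect [ 435. -296.] [ 34. 108.] 85.8
orange top [ 524   41   36   95 2399] [542.5  78.3] rect [1045. -939.] [133. 373.] 85.9
orange top [ 466   42   63   97 3786] [498.1  79.7] rect [1037. -768.] [385. 217.] 0.3
orange top [ 379   45   30   45 1228] [393.5  67.1] rect [1138. -378.] [107. 180.] 89.9
orange top [ 381   44   58   70 2484] [415.9  84.2] rect [1091. -433.] [218. 273.] 90.0
orange top [ 437   44   31   68 1785] [451.4  78. ] rect [1091. -600.] [271. 106.] 0.0
orange top [ 237   47   57   69 3605] [264.9  81.1] rect [1091.  122.] [217. 275.] 89.8
orange top [ 294   46   86   69 5552] [336.2  79.9] rect [1091. -155.] [329. 274.] 89.1
orange top [ 151   49   28   45 1216] [164.4  71.1] rect [1138.  514.] [180. 106.]
[... 2343 characters left out ...]
6.6] rect [ 343. -402.] [40. 34.] 86.6
green top [204 187   8   9  58] [207.4 191. ] rect [661. 344.] [31. 27.] 0.2
green top [344 193   8  10  58] [347.6 197.5] rect [ 628. -185.] [26. 35.] 88.4
green top [404 267  12  11 100] [409.8 272.5] rect [ 346. -406.] [41. 37.] 89.3
eyeA [0.4790858  0.09530837 0.00337935] [array([ 0.1, -0. ]), array([0. , 0.1])]
comb [ 0.4474939  -0.11369083  0.00281415] [array([-0.9,  0.1]), array([-0. , -0.7])]
eyeB [ 0.46655085 -0.28884837  0.00572097] [array([-0.3,  0.1]), array([-0. , -0.2])]
trackend [ 0.61921113 -0.36252323  0.03285231] [array([-0.1,  0. ]), array([ 0. , -0.1])]
fan [0.62465179 0.30520123 0.2365432 ] [array([-0.1,  0. ]), array([ 0. , -0.1])]
```

```bash
cat >>h.py <<'E'
def frame(z,y): # tool axes from directions
    z=np.array(z,float);z/=np.linalg.norm(z);y=np.array(y,float);y-=z*(y@z);y/=np.linalg.norm(y)
    return np.c_[np.cross(y,z),y,z]
def go(pos,Rt=None,frm=None):
    """fractions from the current (or given) pose to pos,Rt"""
    if frm is None:
        from station import get_state
        s=get_state(); p=s["ee_pos"]; R0=R.from_quat(s["tcp_rot"],scalar_first=True).as_matrix()
    else: p,R0=frm
    Rt=R0 if Rt is None else Rt
    l=R0.T@(np.array(pos)-p); t=R.from_matrix(R0.T@Rt).as_rotvec()
    print("lin",np.round(l/.75,4).tolist(),"tw",np.round(t/1.5,4).tolist(),"rows %.1f %.1f"%(np.linalg.norm(l)/.0625,np.degrees(np.linalg.norm(t))/10.7))
    return np.array(pos),Rt
E
python3 - <<'E'
from h import *
C={n:pickle.load(open(n+".pkl","rb")) for n in("side","top")}
h=plane(C["top"],[(347.6,197)],0.218)[0]; print(h)
print("check: proj handle mid in side",proj(C["side"],[h[0],h[1],.19]),"seen 309,260")
print(tri([C["side"],C["top"]],[(309.5,252.5),(347.6,197)]))
D=frame([0,0,-1],[1,0,0])
a=go([.203,.483,.36],None)
b=go([h[0],h[1],.30],D,frm=a)
c=go([h[0],h[1],.188],D,frm=b)
E
```

```text
[ 0.59963437 -0.16132082  0.218     ]
check: proj handle mid in side [[308.17226284 260.09192859]] seen 309,260
(array([ 0.60050365, -0.16137544,  0.21855587]), [array([-0.4,  0. ]), array([ 0. , -0.3])])
lin [-0.0001, -0.0009, -0.2024] tw [0.0, 0.0, 0.0] rows 2.4 0.0
lin [-0.8204, -0.587, 0.081] tw [-0.001, 0.0007, 0.782] rows 12.1 6.3
lin [0.0, 0.0, 0.1493] tw [0.0, 0.0, 0.0] rows 1.8 0.0
```

```bash

python3 -m jog '{"linear":[[0,0,-0.07],[0,0,-0.14],[0,0,-0.2],[0,0,-0.2]],"twist":[[0,0,0],[0,0,0],[0,0,0],[0,0,0]],"jaw":[1,1,1,1]}' 
python3 -m jog '{"linear":[[-0.274,-0.196,0.027],[-0.274,-0.196,0.027],[-0.274,-0.196,0.027],[-0.274,-0.196,0.027],[-0.274,-0.196,0.027]],"twist":[[0,0,0],[0,0,0],[0,0,0],[0,0,0],[0,0,0]],"jaw":[1,1,1,1,1]}' 
python3 -m jog '{"linear":[[-0.274,-0.196,0.027],[-0.274,-0.196,0.027],[-0.274,-0.196,0.027],[-0.274,-0.196,0.027],[-0.274,-0.196,0.027]],"twist":[[0,0,0.39],[0,0,0.39],[0,0,0.39],[0,0,0.39],[0,0,0.39]],"jaw":[1,1,1,1,1]}' 
python3 - <<'E'
from h import *
D=frame([0,0,-1],[1,0,0])
b=go([.600,-.1613,.30],D)
E
```

```text
time_s: 0.6
ee_pos: [0.204, 0.4856, 0.3624]
tcp_rot: [0.001, 0.198, 0.98, 0.003]
contact_force: [-0.4, 1.0, 0.4]
grip_width: 0.0853
finger_force: 0.0
time_s: 1.23
ee_pos: [0.3366, 0.2651, 0.3371]
tcp_rot: [-0.001, 0.201, 0.98, -0.001]
contact_force: [-0.0, 1.5, 0.6]
grip_width: 0.0854
finger_force: 0.0
time_s: 1.85
ee_pos: [0.4694, 0.0515, 0.3164]
tcp_rot: [-0.001, 0.474, 0.88, -0.001]
contact_force: [0.7, 0.4, -0.4]
grip_width: 0.0856
finger_force: 0.0
lin [-0.3328, -0.0108, 0.0216] tw [-0.0019, -0.0002, 0.3887] rows 4.0 3.1
```

```bash

python3 -m jog '{"linear":[[-0.333,-0.011,0.022],[-0.333,-0.011,0.022],[-0.333,-0.011,0.022],[-0.333,-0.011,0.022],[-0.333,-0.011,0.022]],"twist":[[0,0,0.389],[0,0,0.389],[0,0,0.389],[0,0,0.389],[0,0,0.389]],"jaw":[1,1,1,1,1]}' 
python3 -m jog '{"linear":[[0,0,0],[0,0,0]],"twist":[[0,0,0],[0,0,0]],"jaw":[0.2,0.2]}' 
python3 - <<'E'
from h import *
D=frame([0,0,-1],[1,0,0])
b=go([.600,-.1613,.188],D)
E
```

```text
time_s: 2.48
ee_pos: [0.6016, -0.1598, 0.2984]
tcp_rot: [-0.002, 0.706, 0.708, -0.001]
contact_force: [-0.4, 1.4, 1.0]
grip_width: 0.0856
finger_force: 0.0
time_s: 2.72
ee_pos: [0.5996, -0.1564, 0.3024]
tcp_rot: [-0.0, 0.705, 0.71, 0.0]
contact_force: [-0.8, 0.3, -1.0]
grip_width: 0.0524
finger_force: 0.0
lin [-0.0066, 0.0005, 0.1525] tw [-0.0, -0.0003, 0.0047] rows 1.8 0.0
```

```bash

python3 -m jog '{"linear":[[-0.007,0,0.06],[-0.007,0,0.11],[-0.007,0,0.152],[-0.007,0,0.152],[-0.007,0,0.152]],"twist":[[0,0,0],[0,0,0],[0,0,0],[0,0,0],[0,0,0]],"jaw":[0.2,0.2,0.2,-1,-1]}' 
python3 -m jog '{"linear":[[0,0,0],[0,0,0],[0,0,0]],"twist":[[0,0,0],[0,0,0],[0,0,0]],"jaw":[-1,-1,-1]}' 
python3 -m jog '{"linear":[[-0.04,0,0],[-0.09,0,0],[-0.14,0,0],[-0.18,0,0],[-0.2,0,0]],"twist":[[0,0,0],[0,0,0],[0,0,0],[0,0,0],[0,0,0]],"jaw":[-1,-1,-1,-1,-1]}' 
python3 -m jog '{"linear":[[-0.006,0,0],[-0.012,0,0],[-0.012,0,0]],"twist":[[0,0,0],[0,0,0],[0,0,0]],"jaw":[-1,-1,-1]}' 
```

```text
time_s: 3.35
ee_pos: [0.6009, -0.1624, 0.189]
tcp_rot: [0.0, 0.705, 0.709, 0.001]
contact_force: [1.6, 2.7, -6.5]
grip_width: 0.0224
finger_force: 59.4
time_s: 3.72
ee_pos: [0.6009, -0.1638, 0.189]
tcp_rot: [0.001, 0.706, 0.709, 0.001]
contact_force: [1.7, 2.6, -1.2]
grip_width: 0.0227
finger_force: 60.1
time_s: 4.35
ee_pos: [0.5966, -0.3145, 0.1889]
tcp_rot: [-0.003, 0.706, 0.708, -0.001]
contact_force: [-6.2, 30.6, 9.6]
grip_width: 0.0222
finger_force: 61.3
time_s: 4.72
ee_pos: [0.5965, -0.3141, 0.1889]
tcp_rot: [-0.008, 0.705, 0.709, 0.003]
contact_force: [-7.6, 21.7, 8.4]
grip_width: 0.0226
finger_force: 61.9
```

```bash

python3 -m jog '{"linear":[[0.006,0,0],[0.006,0,0],[0.006,0,0],[0.006,0,0],[0.006,0,0]],"twist":[[0,0,0],[0,0,0],[0,0,0],[0,0,0],[0,0,0]],"jaw":[0.2,0.2,0.2,0.2,0.2]}' 
python3 -m jog '{"linear":[[0,0,-0.07],[0,0,-0.14],[0,0,-0.2],[0,0,-0.2],[0,0,-0.2]],"twist":[[0,0,0],[0,0,0],[0,0,0],[0,0,0],[0,0,0]],"jaw":[0.2,0.2,0.2,0.2,0.2]}' 
python3 -m jog '{"linear":[[0,-0.36,0],[0,-0.36,0],[0,-0.36,0],[0,-0.36,0],[0,-0.36,0]],"twist":[[0,0,0],[0,0,0],[0,0,0],[0,0,0],[0,0,0]],"jaw":[0.2,0.2,0.2,0.2,0.2]}' 
python3 - <<'E'
from h import *
C=caps(); pickle.dump(C,open("c1.pkl","wb"))
save(C["side"],"side1.png",(200,180,400,380),3); save(C["top"],"top1.png",(200,150,440,300),3)
for col in COL:
  for n,c in C.items():
    for px,s,ce in comps(c,*COL[col]):
      if s[4]<400: 
        w=plane(c,px,0.005)[:,:2]; r=cv2.minAreaRect(w.astype(np.float32)*1000)
        if 250<r[0][0]<720 and abs(r[0][1])<420:print(col,n,s,np.round(ce,1),"rect",np.round(r[0]),np.round(r[1]),round(r[2],1))
E
```

```text
time_s: 5.35
ee_pos: [0.6008, -0.3189, 0.1878]
tcp_rot: [0.0, 0.706, 0.709, -0.0]
contact_force: [-0.4, -1.2, -0.3]
grip_width: 0.051
finger_force: 0.0
time_s: 5.98
ee_pos: [0.6008, -0.3186, 0.3372]
tcp_rot: [-0.0, 0.706, 0.709, -0.0]
contact_force: [-0.1, -0.2, -0.3]
grip_width: 0.0512
finger_force: 0.0
time_s: 6.6
ee_pos: [0.3267, -0.3181, 0.3365]
tcp_rot: [-0.002, 0.706, 0.708, -0.0]
contact_force: [0.2, 0.3, -0.2]
grip_width: 0.0515
finger_force: 0.0
orange side [229 243  18   6  77] [237.6 245.6] rect [423.  99.] [20. 58.] 89.6
orange side [257 340  16   5  18] [264.7 341. ] rect [ 467. -269.] [40. 10.] 0.1
orange side [233 346  41  14 194] [247.  353.7] rect [ 434. -296.] [ 34. 105.] 85.8
orange top [329 201   6  12  46] [331.1 206.7] rect [ 595. -124.] [19. 42.] 89.1
orange top [363 202   7  11  48] [366.1 207.1] rect [ 591. -255.] [40. 17.] 10.5
orange top [266 231  15  32 165] [273.2 247.4] rect [448.  98.] [ 53. 116.] 89.3
orange top [369 233  16  31 166] [378.3 249.5] rect [ 436. -287.] [112.  53.] 0.1
orange top [182 269  13  14 113] [188.1 275.7] rect [345. 415.] [39. 39.] 56.2
blue side [218 295  29   7  86] [233.1 298.1] rect [ 391. -115.] [83. 13.] 2.9
blue top [326 243  10  31 110] [330.1 258.6] rect [ 402. -116.] [112.  26.] 4.9
green side [316 299  10  22 178] [320.6 309.4] rect [ 641. -191.] [75. 24.] 72.9
green side [213 389  15  17 198] [220.3 396.6] rect [ 344. -401.] [36. 36.] 39.4
green top [204 187   8   9  58] [207.4 191. ] rect [661. 344.] [31. 27.] 0.2
green top [388 194  10   9  68] [392.5 198.2] rect [ 623. -354.] [34. 31.] 87.8
green top [404 271   4   6  17] [405.7 273. ] rect [ 341. -391.] [11. 18.] 87.4
```

View pics/side1.png

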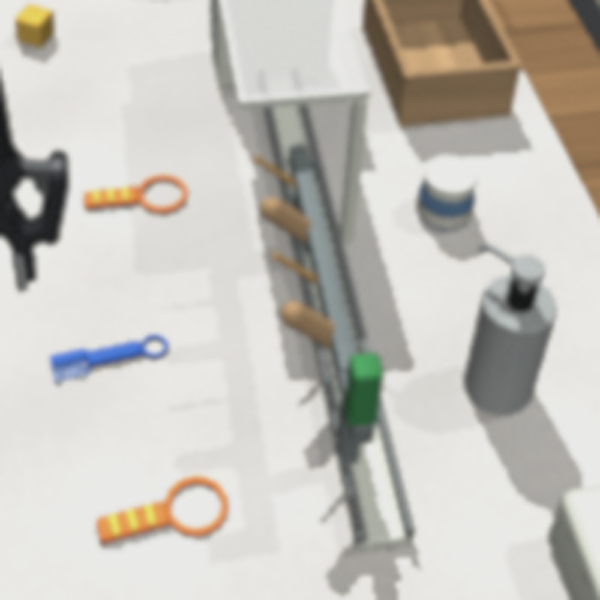

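View pics/top1.png

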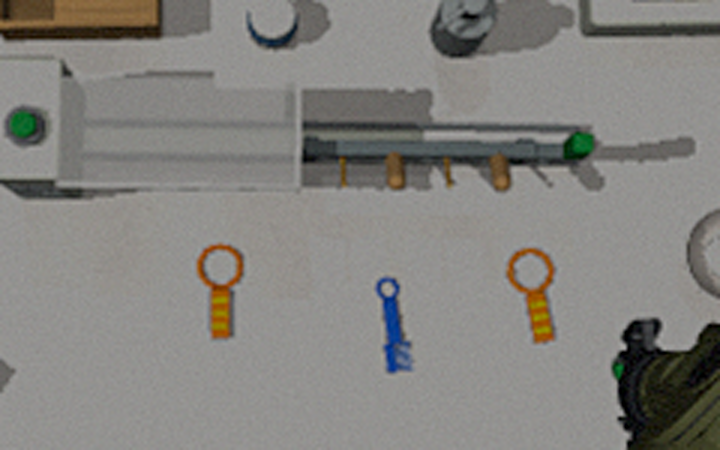

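The carriage is out. In side1 the peg tips are at crop positions thick (284,311), thin (274,256), thick (267,206) and thin (257,159). In top1 they are at (501,188), (447,186), (396,187) and (342,186).

```bash
python3 - <<'E'
from h import *
C=pickle.load(open("c1.pkl","rb")); cs=[C["side"],C["top"]]
S=np.array([200,180]);T=np.array([200,150])
L=[("thick1",(283,311),(501,188)),("thin1",(274,256),(447,186)),("thick2",(266,206),(396,187)),("thin2",(256,159),(342,186)),
("eyeB",(197,508),(530,271)),("comb",(155,347),(388,288)),("eyeA",(163,194),(220,267)),("endB",(101,530),(544,341)),("endA",(87,198),(221,337)),("endC",(54,363),(396,372))]
for n,a,b in L:
  X,e=tri(cs,[S+np.array(a)/3,T+np.array(b)/3]); print(n,np.round(X,4),e)
E
```

```text
thick1 [ 0.5499 -0.2293  0.1862] [array([-0.3,  0. ]), array([ 0. , -0.2])]
thin1 [ 0.5533 -0.1684  0.1851] [array([-0.3,  0. ]), array([ 0. , -0.2])]
thick2 [ 0.5546 -0.1105  0.1868] [array([-0.9,  0.1]), array([ 0. , -0.7])]
thin2 [ 0.5562 -0.0492  0.1866] [array([-0.7,  0.1]), array([ 0. , -0.6])]
eyeB [ 4.666e-01 -2.900e-01  2.000e-04] [array([-0.6,  0.1]), array([-0. , -0.4])]
comb [ 0.4478 -0.1123  0.0033] [array([-0.5,  0.1]), array([-0. , -0.4])]
eyeA [0.4777 0.0967 0.0033] [array([-0.6,  0.1]), array([-0. , -0.6])]
endB [ 0.3804 -0.3027  0.0069] [array([-0.9,  0.2]), array([-0.1, -0.6])]
endA [0.3917 0.0964 0.0099] [array([-1. ,  0.1]), array([-0. , -0.9])]
endC [ 0.346  -0.1191  0.0056] [array([-1.2,  0.2]), array([-0.1, -0.9])]
```

```bash

python3 -m jog '{"linear":[[0,0,0],[0,0,0],[0,0,0],[0,0,0],[0,0,0]],"twist":[[0,0,-0.56],[0,0,-0.56],[0,0,-0.56],[0,0,-0.56],[0,0,-0.56]],"jaw":[0,0,0,0,0]}' 
python3 - <<'E'
from h import *
from station import get_state
print(get_state()["joint_positions"].round(3))
a=.078
D=frame([0,0,-1],[-np.sin(a),np.cos(a),0])
b=go([.403,-.1157,.12],D)
E
```

```text
time_s: 7.32
ee_pos: [0.3325, -0.3197, 0.3366]
tcp_rot: [-0.0, 0.353, 0.936, 0.001]
contact_force: [-0.3, 0.2, 0.4]
grip_width: 0.0427
finger_force: 0.0
[-7.660e-01  1.270e-01  2.100e-02  1.466e+00  1.000e-03 -4.500e-02]
lin [0.1087, 0.2661, 0.2891] tw [0.0008, -0.0006, -0.5329] rows 4.9 4.3
```

```bash

python3 -m jog '{"linear":[[0.109,0.266,0.289],[0.109,0.266,0.289],[0.109,0.266,0.289],[0.109,0.266,0.289],[0.109,0.266,0.289]],"twist":[[0,0,-0.533],[0,0,-0.533],[0,0,-0.533],[0,0,-0.533],[0,0,-0.533]],"jaw":[0,0,0,0,0]}' 
python3 - <<'E'
from h import *
C=caps(); 
for n,c in C.items():
    for px,s,ce in comps(c,*COL["blue"]):
      if s[4]<400: print(n,s,ce)
a=.078
D=frame([0,0,-1],[-np.sin(a),np.cos(a),0])
b=go([.403,-.1157,.003],D)
E
```

```text
time_s: 7.95
ee_pos: [0.4034, -0.1139, 0.1187]
tcp_rot: [-0.0, -0.039, 0.999, 0.0]
contact_force: [0.6, -0.9, -1.4]
grip_width: 0.0429
finger_force: 0.0
side [218 295  29   7  85] [233.27058824 298.07058824]
lin [-0.0045, -0.0066, 0.151] tw [0.0033, -0.0054, 0.0014] rows 1.8 0.1
```

```bash

python3 -m jog '{"linear":[[0,0,0.07],[0,0,0.13],[0,0,0.155],[0,0,0.155],[0,0,0.155]],"twist":[[0,0,0],[0,0,0],[0,0,0],[0,0,0],[0,0,0]],"jaw":[0,0,0,0,0]}' 
python3 -m jog '{"linear":[[0,0,0],[0,0,0],[0,0,0],[0,0,0]],"twist":[[0,0,0],[0,0,0],[0,0,0],[0,0,0]],"jaw":[-1,-1,-1,-1]}' 
python3 -m jog '{"linear":[[0,0,-0.07],[0,0,-0.14],[0,0,-0.21],[0,0,-0.24],[0,0,-0.24]],"twist":[[0,0,0],[0,0,0],[0,0,0],[0,0,0],[0,0,0]],"jaw":[-1,-1,-1,-1,-1]}' 
python3 - <<'E'
from h import *
C=caps(); pickle.dump(C,open("c2.pkl","wb"))
save(C["side"],"side2.png",(180,190,330,330),4)
E
```

```text
time_s: 8.68
ee_pos: [0.4036, -0.1165, 0.0055]
tcp_rot: [0.001, -0.037, 0.999, -0.0]
contact_force: [1.2, 0.3, -0.3]
grip_width: 0.0425
finger_force: 0.0
time_s: 9.18
ee_pos: [0.4023, -0.1162, 0.0051]
tcp_rot: [0.0, -0.037, 0.999, -0.0]
contact_force: [0.1, 0.1, 0.2]
grip_width: 0.0001
finger_force: 0.0
time_s: 9.8
ee_pos: [0.4037, -0.1166, 0.1867]
tcp_rot: [0.002, -0.037, 0.999, -0.001]
contact_force: [-0.8, 0.3, -0.6]
grip_width: -0.0002
finger_force: 0.0
```

View pics/side2.png

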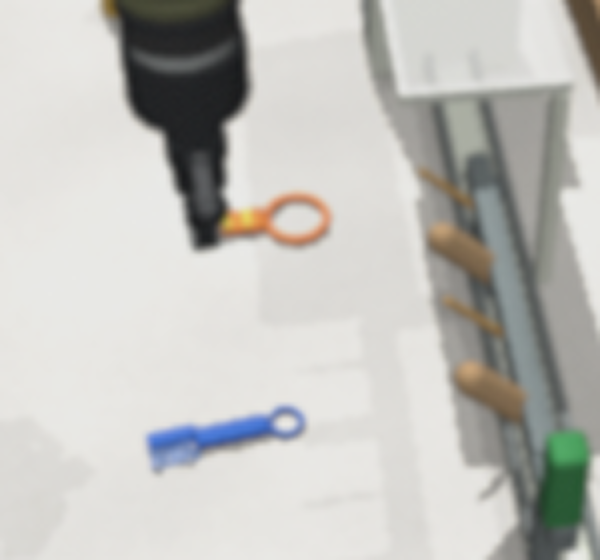

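The grip missed. The comb lies unmoved, with its eye at crop (287,423) in side2. I'll check its exact position against the finger position.

```bash
python3 - <<'E'
from h import *
C1=pickle.load(open("c1.pkl","rb"));C=pickle.load(open("c2.pkl","rb"))
for n in C:
  for K in(C1,C):
    for px,s,ce in comps(K[n],*COL["blue"]):
      if s[4]<400: print(n,s,ce)
# overlay model on c1 crop: eye, grip point, tail
pts=lambda d:[0.4478-d*np.cos(.078),-0.1123-d*np.sin(.078),.005]
for n,S,box in(("side",6,(205,280,275,320)),("top",6,(310,225,350,285))):
  c=C1[n]; x0,y0,x1,y1=box
  im=cv2.resize(c["image"][y0:y1,x0:x1,::-1],None,fx=S,fy=S,interpolation=cv2.INTER_CUBIC)
  for X in [pts(0),pts(45),pts(69),pts(103),[.4035,-.1165,.005]]:
    u=(proj(c,X)[0]+.5-[x0,y0])*S; cv2.drawMarker(im,tuple(int(v) for v in u),(0,0,255),0,14,1)
  cv2.imwrite(f"pics/ov_{n}.png",im)
a=cv2.imread("pics/ov_side.png");b=cv2.imread("pics/ov_top.png")
o=np.zeros((max(a.shape[0],b.shape[0]),a.shape[1]+b.shape[1],3),np.uint8);o[:a.shape[0],:a.shape[1]]=a;o[:b.shape[0],a.shape[1]:]=b
cv2.imwrite("pics/ov.png",o)
from station import get_state
s=get_state();print(s["ee_pos"],s["grip_width"])
E
```

```text
side [218 295  29   7  86] [233.12790698 298.10465116]
side [218 295  29   7  85] [233.27058824 298.07058824]
top [326 243  10  31 110] [330.11818182 258.61818182]
top [326 243   7  10  16] [328.0625 246.375 ]
[ 0.40160025 -0.11600765  0.18414441] 0.00013534859118176175
```

View pics/ov.png

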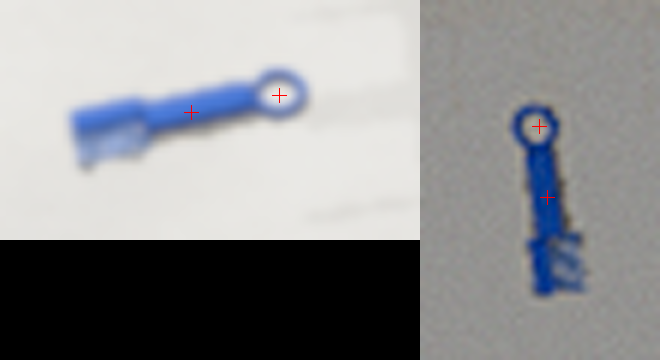

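The xy position is right, so the fingers closed above the comb: partly open, the tips stand farther back than the TCP. I'll go lower with the jaws pre-closed.

```bash

python3 -m jog '{"linear":[[0,0,0.08],[0,0,0.16],[0,0,0.22],[0,0,0.22],[0,0,0.22]],"twist":[[0,0,0],[0,0,0],[0,0,0],[0,0,0],[0,0,0]],"jaw":[-0.2,-0.2,-0.2,-0.2,-0.2]}' 
python3 -m jog '{"linear":[[0,0,0.012],[0,0,0.026],[0,0,0.026]],"twist":[[0,0,0],[0,0,0],[0,0,0]],"jaw":[-0.2,-0.2,-0.2]}' 
python3 -m jog '{"linear":[[0,0,0],[0,0,0.003],[0,0,0.003]],"twist":[[0,0,0],[0,0,0],[0,0,0]],"jaw":[-0.2,-0.2,-0.2]}' 
```

```text
time_s: 10.52
ee_pos: [0.4022, -0.1162, 0.0203]
tcp_rot: [-0.0, -0.037, 0.999, 0.0]
contact_force: [0.3, -0.4, 0.8]
grip_width: 0.0344
finger_force: 0.0
time_s: 10.9
ee_pos: [0.4017, -0.116, 0.0001]
tcp_rot: [-0.0, -0.037, 0.999, 0.0]
contact_force: [-0.5, -0.8, 0.6]
grip_width: 0.0344
finger_force: 0.0
time_s: 11.28
ee_pos: [0.4022, -0.1162, -0.0019]
tcp_rot: [0.0, -0.037, 0.999, -0.0]
contact_force: [0.4, 0.5, 0.5]
grip_width: 0.0343
finger_force: 0.0
```

```bash

python3 -m jog '{"linear":[[0,0,0.002],[0,0,0.002],[0,0,0.002],[0,0,0.002],[0,0,0.002]],"twist":[[0,0,0],[0,0,0],[0,0,0],[0,0,0],[0,0,0]],"jaw":[-0.4,-1,-1,-1,-1]}' 

```

```text
time_s: 11.9
ee_pos: [0.4022, -0.1162, -0.0033]
tcp_rot: [0.0, -0.037, 0.999, -0.0]
contact_force: [-0.1, -0.2, 0.1]
grip_width: 0.0003
finger_force: 0.0
```

```bash
python3 - <<'E'
from h import *
from station import get_state
C=caps(); pickle.dump(C,open("c3.pkl","wb"))
s=get_state(); print(s["ee_pos"],s["joint_positions"].round(3))
print([(n,proj(c,s["ee_pos"])) for n,c in C.items()])
box=(190,250,290,330);S=6
c=C["side"];im=cv2.resize(c["image"][250:330,190:290,::-1],None,fx=S,fy=S,interpolation=cv2.INTER_CUBIC)
u=(proj(c,s["ee_pos"])[0]+.5-[190,250])*S; cv2.drawMarker(im,tuple(int(v) for v in u),(0,0,255),0,14,1)
cv2.imwrite("pics/close3.png",im)
E
```

```text
[ 0.40219308 -0.11617506 -0.00331388] [-0.281  0.301 -0.729  0.541  0.    -0.354]
[('side', array([[236.07931468, 299.96872295]])), ('top', array([[330.52783148, 257.89488266]]))]
```

View pics/close3.png

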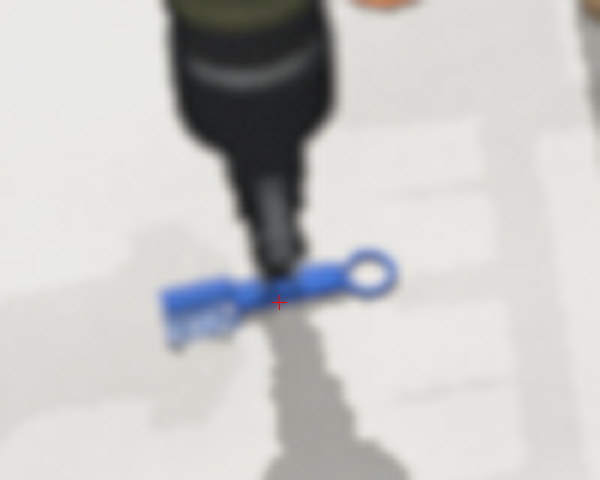

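The fingertips sit just above the comb, at row ~275 in close3, although the reported TCP (marker, row 302) is below the table. The true tips are therefore well above the reported TCP. I'll open and probe down in small steps, watching the force.

```bash

python3 -m jog '{"linear":[[0,0,0],[0,0,0],[0,0,0.003]],"twist":[[0,0,0],[0,0,0],[0,0,0]],"jaw":[-0.2,-0.2,-0.2]}' 
python3 -m jog '{"linear":[[0,0,0.004],[0,0,0.004]],"twist":[[0,0,0],[0,0,0]],"jaw":[-0.2,-0.2]}' 
python3 -m jog '{"linear":[[0,0,0.004],[0,0,0.004]],"twist":[[0,0,0],[0,0,0]],"jaw":[-0.2,-0.2]}' 
```

```text
time_s: 12.38
ee_pos: [0.4023, -0.1162, -0.0055]
tcp_rot: [0.0, -0.037, 0.999, -0.0]
contact_force: [1.1, -0.3, 0.3]
grip_width: 0.0345
finger_force: 0.0
time_s: 12.62
ee_pos: [0.4018, -0.1161, -0.0089]
tcp_rot: [-0.0, -0.037, 0.999, 0.0]
contact_force: [0.2, -0.1, -0.2]
grip_width: 0.034
finger_force: 0.0
time_s: 12.88
ee_pos: [0.4019, -0.1161, -0.0118]
tcp_rot: [-0.0, -0.037, 0.999, 0.0]
contact_force: [0.1, 1.1, 0.0]
grip_width: 0.0341
finger_force: 0.0
```

Still no contact at −12 mm, so I'll try closing here.

```bash

python3 -m jog '{"linear":[[0,0,0],[0,0,0],[0,0,0],[0,0,0]],"twist":[[0,0,0],[0,0,0],[0,0,0],[0,0,0]],"jaw":[-0.5,-1,-1,-1]}' 
```

```text
time_s: 13.38
ee_pos: [0.4022, -0.1162, -0.0115]
tcp_rot: [0.0, -0.037, 0.999, -0.0]
contact_force: [0.1, 0.5, -0.3]
grip_width: 0.0003
finger_force: 0.0
```

```bash

python3 -m jog '{"linear":[[0,0,0],[0,0,0],[0,0,0.003]],"twist":[[0,0,0],[0,0,0],[0,0,0]],"jaw":[-0.2,-0.2,-0.2]}' 
python3 -m jog '{"linear":[[0,0,0.003],[0,0,0.003]],"twist":[[0,0,0],[0,0,0]],"jaw":[-0.2,-0.2]}' 
python3 -m jog '{"linear":[[0,0,0],[0,0,0],[0,0,0],[0,0,0]],"twist":[[0,0,0],[0,0,0],[0,0,0],[0,0,0]],"jaw":[-0.5,-1,-1,-1]}' 
python3 - <<'E'
from h import *
from station import get_state
C=caps(); pickle.dump(C,open("c4.pkl","wb"))
for n,c in C.items():
    print(n,[(s.tolist(),ce.round(1)) for px,s,ce in comps(c,*COL["blue"]) if s[4]<400])
E
```

```text
time_s: 13.75
ee_pos: [0.4023, -0.1162, -0.0138]
tcp_rot: [0.0, -0.037, 0.999, -0.0]
contact_force: [-0.4, 1.2, -0.7]
grip_width: 0.0343
finger_force: 0.0
time_s: 14.0
ee_pos: [0.4019, -0.1161, -0.0164]
tcp_rot: [-0.0, -0.037, 0.999, 0.0]
contact_force: [0.3, -0.5, 0.1]
grip_width: 0.0339
finger_force: 0.0
time_s: 14.5
ee_pos: [0.4022, -0.1162, -0.0158]
tcp_rot: [0.0, -0.037, 0.999, -0.0]
contact_force: [-2.0, -0.4, 5.9]
grip_width: 0.0146
finger_force: 58.8
side [([241, 296, 6, 3, 18], array([243.5, 297. ])), ([218, 298, 15, 4, 42], array([225.7, 299.3]))]
top []
```

It gripped, but the width reads only 14.6 mm, probably on the handle's rounded top. I'll reopen and go 4 mm deeper.

```bash

python3 -m jog '{"linear":[[0,0,0],[0,0,0],[0,0,0.003]],"twist":[[0,0,0],[0,0,0],[0,0,0]],"jaw":[-0.2,-0.2,-0.2]}' 
python3 -m jog '{"linear":[[0,0,0.003],[0,0,0.003]],"twist":[[0,0,0],[0,0,0]],"jaw":[-0.2,-0.2]}' 
python3 -m jog '{"linear":[[0,0,0],[0,0,0],[0,0,0],[0,0,0]],"twist":[[0,0,0],[0,0,0],[0,0,0],[0,0,0]],"jaw":[-0.5,-1,-1,-1]}' 

```

```text
time_s: 14.98
ee_pos: [0.4023, -0.1162, -0.0185]
tcp_rot: [0.0, -0.037, 0.999, -0.0]
contact_force: [0.1, -0.1, 0.2]
grip_width: 0.0342
finger_force: 0.0
time_s: 15.22
ee_pos: [0.4019, -0.1161, -0.0209]
tcp_rot: [-0.0, -0.037, 0.999, 0.0]
contact_force: [-0.1, -0.2, 0.7]
grip_width: 0.0345
finger_force: 0.0
time_s: 15.72
ee_pos: [0.4023, -0.1162, -0.0203]
tcp_rot: [0.0, -0.037, 0.999, -0.0]
contact_force: [-0.8, 0.2, 5.9]
grip_width: 0.0159
finger_force: 59.1
```

```bash

python3 -m jog '{"linear":[[0,0,-0.05],[0,0,-0.12],[0,0,-0.19],[0,0,-0.26],[0,0,-0.3]],"twist":[[0,0,0],[0,0,0],[0,0,0],[0,0,0],[0,0,0]],"jaw":[-1,-1,-1,-1,-1]}' 
python3 -m jog '{"linear":[[0,0,0],[0,0,0],[0,0,0],[0,0,0],[0,0,0]],"twist":[[0,-0.1,0],[0,-0.2,0],[0,-0.32,0],[0,-0.42,0],[0,-0.5236,0]],"jaw":[-1,-1,-1,-1,-1]}' 
python3 -m jog '{"linear":[[0,0,0],[0,0,0],[0,0,0]],"twist":[[0,0,0],[0,0,0],[0,0,0]],"jaw":[-1,-1,-1]}' 
python3 - <<'E'
from h import *
from station import get_state
s=get_state(); print(s["joint_positions"].round(3))
C=caps(); pickle.dump((C,s),open("c5.pkl","wb"))
a=C["side"]["image"][170:320,180:380,::-1];b=C["top"]["image"][170:320,240:440,::-1]
cv2.imwrite("pics/p5.png",cv2.resize(np.hstack([a,b]),None,fx=2,fy=2,interpolation=cv2.INTER_CUBIC))
E
```

```text
time_s: 16.35
ee_pos: [0.4033, -0.1165, 0.207]
tcp_rot: [0.002, -0.037, 0.999, -0.001]
contact_force: [0.2, -0.9, -1.2]
grip_width: 0.0158
finger_force: 58.6
time_s: 16.98
ee_pos: [0.4019, -0.1158, 0.2051]
tcp_rot: [0.385, -0.034, 0.922, 0.013]
contact_force: [-0.6, -0.3, -0.4]
grip_width: 0.0159
finger_force: 58.6
time_s: 17.35
ee_pos: [0.405, -0.1176, 0.2075]
tcp_rot: [0.384, -0.035, 0.923, 0.013]
contact_force: [0.9, 0.8, -0.6]
grip_width: 0.0162
finger_force: 58.7
[-0.693 -0.346 -1.053  0.236  0.513 -0.6  ]
```

View pics/p5.png

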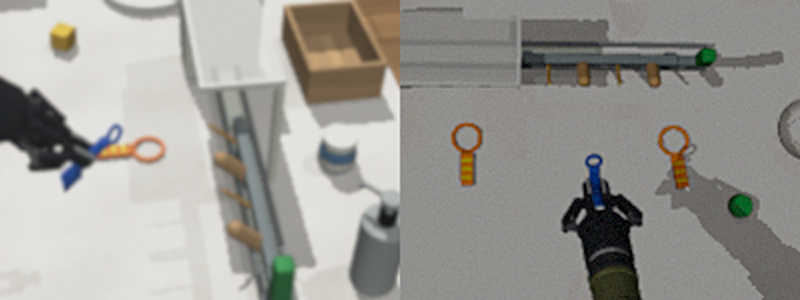

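The comb is held and tilted at 45°. Its eye is at p5 (115,131) in the side half and (594,160) in the top half.

```bash
python3 - <<'E'
from h import *
C,s=pickle.load(open("c5.pkl","rb")); cs=[C["side"],C["top"]]
e,er=tri(cs,[(237.5,235.5),(337,250)]); 
R0=R.from_quat(s["tcp_rot"],scalar_first=True).as_matrix()
print("eye",e,er,"\ntcp",s["ee_pos"],"\nrel tool",R0.T@(e-s["ee_pos"]),"\nz",R0[:,2],"x",R0[:,0])
S=8
ims=[]
for c,(x0,y0,x1,y1) in zip(cs,[(210,220,260,280),(315,235,365,285)]):
  im=cv2.resize(c["image"][y0:y1,x0:x1,::-1],None,fx=S,fy=S,interpolation=cv2.INTER_CUBIC)
  for X,col in((e,(0,0,255)),(s["ee_pos"],(0,255,255)),(s["ee_pos"]-.019*R0[:,2],(0,255,0))):
    u=(proj(c,X)[0]+.5-[x0,y0])*S; cv2.drawMarker(im,tuple(int(v) for v in u),col,0,14,1)
  ims.append(im[:400])
cv2.imwrite("pics/p5b.png",np.hstack(ims))
E
```

```text
eye [ 0.42236193 -0.11702057  0.26183824] [array([-0.5,  0.1]), array([-0. , -0.4])] 
tcp [ 0.40495881 -0.11759011  0.20745841] 
rel tool [-0.05081683 -0.00090949 -0.02602272] 
z [ 0.70704198  0.0508298  -0.70534245] x [-0.70319555 -0.05508413 -0.70885948]
```

View pics/p5b.png

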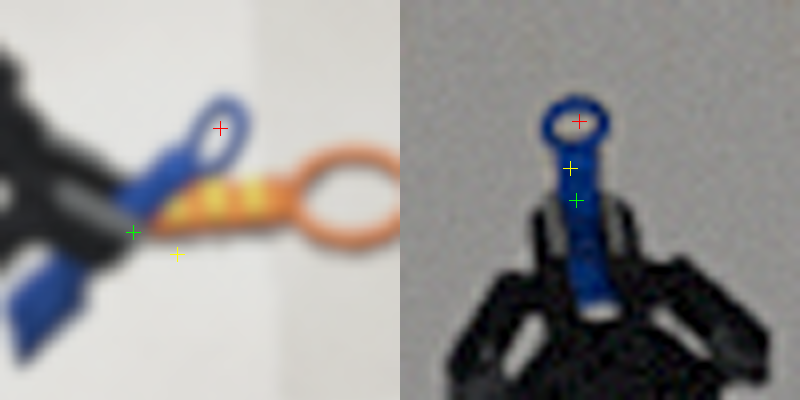

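```bash
cat >>h.py <<'E'
SX=np.array([1,-.028,0]);SY=np.array([.028,1,0])
D=(SX-[0,0,1])/np.sqrt(2)           # peg axis, tip -> bar
TOOL=frame(D,SY)
def tip(i): return np.array([.5535,-.1394,.187])+SY*.0598*(i-1.5)   # 0 thick1,1 thin1,2 thick2,3 thin2
E
python3 - <<'E'
from h import *
rel=np.array([-.048,-.0005,-.0245])
f=lambda k:tip(1)+D*k-TOOL@rel
print(tip(1),f(-.015)); a=go(f(-.015),TOOL); b=go(f(.03),TOOL,frm=a)
E
```

```text
[ 0.5526628 -0.1693     0.187    ] [ 0.52546973 -0.1680384   0.14633811]
lin [-0.0531, -0.0799, 0.1673] tw [0.0477, 0.0011, 0.0496] rows 2.3 0.6
lin [-0.0, -0.0, 0.06] tw [0.0, 0.0, 0.0] rows 0.7 0.0
```

```bash

python3 -m jog '{"linear":[[-0.02,-0.03,0.05],[-0.04,-0.06,0.1],[-0.053,-0.08,0.15],[-0.053,-0.08,0.167],[-0.053,-0.08,0.167]],"twist":[[0.048,0.001,0.05],[0.048,0.001,0.05],[0.048,0.001,0.05],[0.048,0.001,0.05],[0.048,0.001,0.05]],"jaw":[-1,-1,-1,-1,-1]}' 
python3 - <<'E'
from h import *
from station import get_state
C=caps();s=get_state(); pickle.dump((C,s),open("c6.pkl","wb"));cs=[C["side"],C["top"]]
R0=R.from_quat(s["tcp_rot"],scalar_first=True).as_matrix();e=s["ee_pos"]+R0@[-.048,-.0005,-.0245]; print("eye",e)
S=8
ims=[]
for c,(x0,y0,x1,y1) in zip(cs,[(240,225,290,285),(325,180,375,230)]):
  im=cv2.resize(c["image"][y0:y1,x0:x1,::-1],None,fx=S,fy=S,interpolation=cv2.INTER_CUBIC)
  for X,col in((e,(0,0,255)),(tip(1),(0,255,255)),(tip(1)+D*.0566,(0,255,0))):
    u=(proj(c,X)[0]+.5-[x0,y0])*S; cv2.drawMarker(im,tuple(int(v) for v in u),col,0,10,1)
  ims.append(im[:400])
cv2.imwrite("pics/p6.png",np.hstack(ims))
E
```

```text
time_s: 18.08
ee_pos: [0.5242, -0.1669, 0.1431]
tcp_rot: [0.381, 0.014, 0.924, -0.004]
contact_force: [-0.5, 0.0, -0.9]
grip_width: 0.0161
finger_force: 58.7
eye [ 0.54000051 -0.16818177  0.19527619]
```

View pics/p6.png

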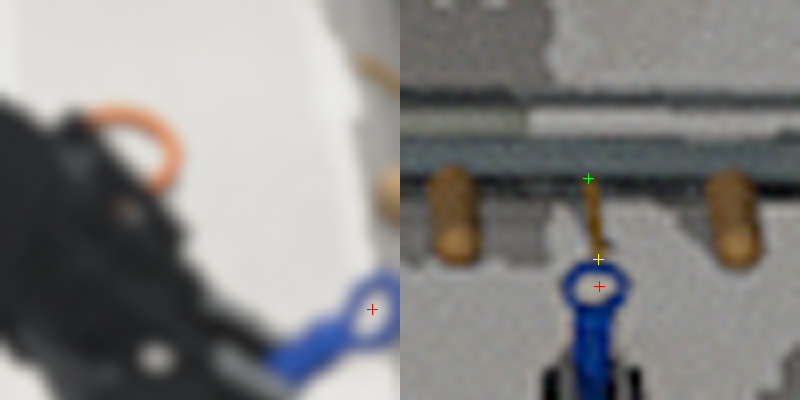

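The eye sits in front of thin1, about 2.5 mm towards +y (p6 hole at (595,287), peg tip at ~(601,248)). I'll correct that and slide it on.

```bash

python3 -m jog '{"linear":[[0,-0.003,0],[0,-0.003,0.015],[0,-0.003,0.03],[0,-0.003,0.03]],"twist":[[0,0,0],[0,0,0],[0,0,0],[0,0,0]],"jaw":[-1,-1,-1,-1]}' 
python3 -m jog '{"linear":[[0,0,0.01],[0,0,0.02],[0,0,0.032],[0,0,0.032]],"twist":[[0,0,0],[0,0,0],[0,0,0],[0,0,0]],"jaw":[-1,-1,-1,-1]}' 
python3 - <<'E'
from h import *
from station import get_state
C=caps();s=get_state(); pickle.dump((C,s),open("c7.pkl","wb"));cs=[C["side"],C["top"]]
S=8
ims=[]
for c,(x0,y0,x1,y1) in zip(cs,[(260,230,310,280),(325,180,375,230)]):
  ims.append(cv2.resize(c["image"][y0:y1,x0:x1,::-1],None,fx=S,fy=S,interpolation=cv2.INTER_CUBIC))
cv2.imwrite("pics/p7.png",np.hstack(ims))
E
```

```text
time_s: 18.68
ee_pos: [0.5398, -0.1704, 0.128]
tcp_rot: [0.382, 0.014, 0.924, -0.005]
contact_force: [2.2, -0.1, 0.3]
grip_width: 0.016
finger_force: 58.6
time_s: 19.18
ee_pos: [0.5567, -0.1708, 0.111]
tcp_rot: [0.382, 0.014, 0.924, -0.005]
contact_force: [4.1, 0.0, 1.1]
grip_width: 0.0159
finger_force: 58.5
```

View pics/p7.png

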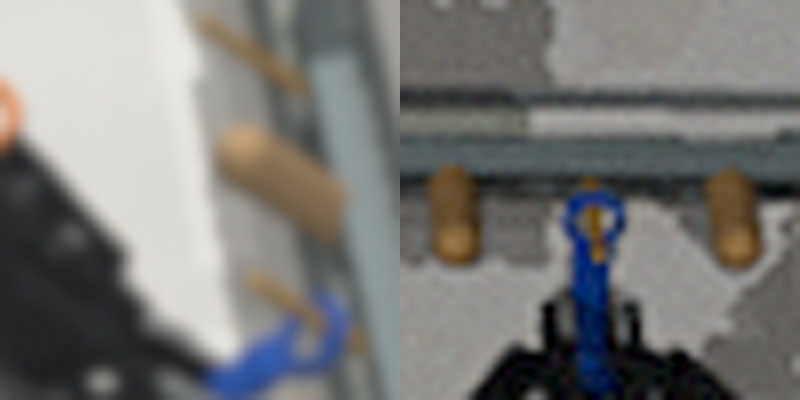

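The brass peg passes through the comb's eye in both views (p7 ~(330,320) and (593,215)). I'll release and retreat.

```bash

python3 -m jog '{"linear":[[0,0,0],[0,0,0],[0,0,0],[0,0,0]],"twist":[[0,0,0],[0,0,0],[0,0,0],[0,0,0]],"jaw":[-0.5,0,0,0]}' 
python3 -m jog '{"linear":[[0,0,-0.04],[0,0,-0.1],[0,0,-0.16],[0,0,-0.22],[0,0,-0.28]],"twist":[[0,0,0],[0,0,0],[0,0,0],[0,0,0],[0,0,0]],"jaw":[0,0,0,0,0]}' 
python3 - <<'E'
from h import *
from station import get_state
C=caps();s=get_state(); pickle.dump((C,s),open("c8.pkl","wb"));cs=[C["side"],C["top"]]
print(s["joint_positions"].round(3))
for col in("orange","blue"):
  for n,c in C.items():
    for px,st,ce in comps(c,*COL[col]):
      if st[4]<400:
        w=plane(c,px,0.005)[:,:2]; r=cv2.minAreaRect(w.astype(np.float32)*1000)
        if 250<r[0][0]<720 and abs(r[0][1])<420:print(col,n,st,np.round(ce,1),"rect",np.round(r[0]),np.round(r[1]),round(r[2],1))
S=4
a=C["side"]["image"][215:345,225:325,::-1];b=C["top"]["image"][170:300,300:400,::-1]
cv2.imwrite("pics/p8.png",cv2.resize(np.hstack([a,b]),None,fx=S,fy=S,interpolation=cv2.INTER_CUBIC))
E
```

```text
time_s: 19.77
ee_pos: [0.5553, -0.1706, 0.1108]
tcp_rot: [0.382, 0.015, 0.924, -0.005]
contact_force: [0.1, -0.1, -0.0]
grip_width: 0.0427
finger_force: 0.0
time_s: 20.4
ee_pos: [0.4061, -0.1658, 0.2607]
tcp_rot: [0.382, 0.014, 0.924, -0.005]
contact_force: [0.8, -1.0, 0.7]
grip_width: 0.0429
finger_force: 0.0
[-0.77  -0.374 -0.907  0.396  0.496 -0.57 ]
orange side [229 243  19   6  78] [237.7 245.6] rect [425.  99.] [21. 60.] 87.7
orange side [257 340  16   5  20] [264.6 341. ] rect [ 467. -269.] [40. 10.] 0.1
orange side [233 346  41  14 196] [246.9 353.7] rect [ 434. -296.] [ 34. 105.] 85.8
orange top [329 201   6  12  46] [331.2 206.7] rect [ 595. -124.] [19. 42.] 89.1
orange top [364 202   6  11  47] [366.3 207.3] rect [ 591. -255.] [40. 17.] 9.3
orange top [266 232  15  31 163] [273.2 247.7] rect [446.  98.] [ 53. 112.] 89.3
orange top [369 233  16  31 166] [378.2 249.4] rect [ 436. -287.] [112.  53.] 0.1
orange top [182 269  13  14 112] [188.1 275.7] rect [345. 415.] [39. 39.] 56.2
blue side [302 274   4   7  19] [303.5 276.7] rect [616. -66.] [24.  9.] 78.4
blue top [345 202   8   4  18] [348.1 202.9] rect [ 605. -188.] [26. 11.] 89.1
```

View pics/p8.png

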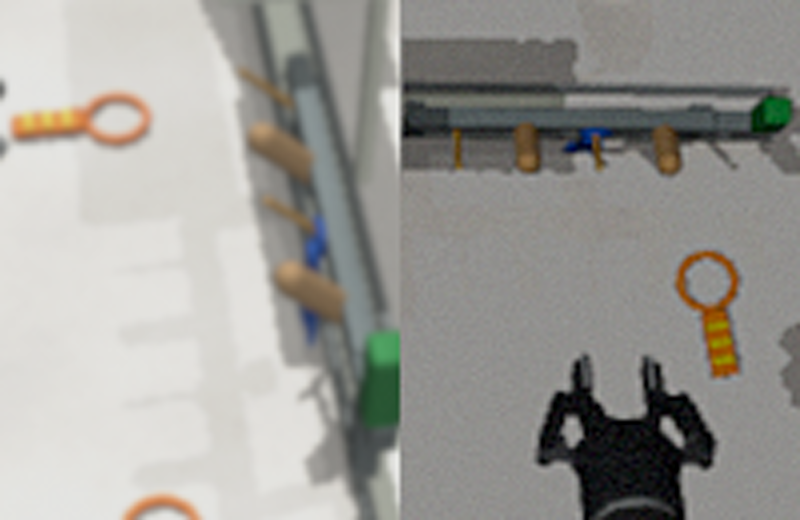

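The comb hangs on thin1 (p8 at (317,240) side, (590,138) top). Both teethers are unmoved, so the next one is the teether by thick1.

```bash
python3 - <<'E'
from h import *
a=.146
G=frame([0,0,-1],[-np.sin(a),np.cos(a),0])
b=go([.412,-.298,.12],G); c=go([.412,-.298,-.020],G,frm=b)
E
```

```text
lin [0.1271, -0.1731, 0.1443] tw [-0.0485, 0.5241, -0.113] rows 3.1 4.3
lin [0.0, 0.0, 0.1867] tw [0.0, 0.0, 0.0] rows 2.2 0.0
```

```bash

python3 -m jog '{"linear":[[0.03,-0.04,0.03],[0.06,-0.09,0.07],[0.09,-0.13,0.11],[0.127,-0.173,0.144],[0.127,-0.173,0.144]],"twist":[[-0.0485,0.524,-0.113],[-0.0485,0.524,-0.113],[-0.0485,0.524,-0.113],[-0.0485,0.524,-0.113],[-0.0485,0.524,-0.113]],"jaw":[0.1,0.1,0.1,0.1,0.1]}' 
python3 -m jog '{"linear":[[0,0,0],[0,0,0]],"twist":[[0,0,0],[0,0,0]],"jaw":[0.1,0.1]}' 
python3 - <<'E'
from h import *
a=.146
G=frame([0,0,-1],[-np.sin(a),np.cos(a),0])
c=go([.412,-.298,-.020],G)
C=caps()
for n,c in C.items():
    for px,st,ce in comps(c,*COL["orange"]):
      if 100<st[4]<400 and st[1]>240:print(n,st,ce.round(1))
E
```

```text
time_s: 21.12
ee_pos: [0.413, -0.2966, 0.1091]
tcp_rot: [-0.007, -0.075, 0.997, 0.005]
contact_force: [0.1, 0.8, 0.2]
grip_width: 0.0471
finger_force: 0.0
time_s: 21.38
ee_pos: [0.4119, -0.2956, 0.1155]
tcp_rot: [-0.002, -0.074, 0.997, 0.002]
contact_force: [0.3, -0.8, -0.3]
grip_width: 0.0469
finger_force: 0.0
lin [-0.0002, -0.004, 0.1806] tw [0.0031, -0.0022, 0.0021] rows 2.2 0.0
side [233 346  41  14 193] [246.9 353.7]
top [182 269  13  14 114] [188.1 275.7]
top [ 54 346  15  18 235] [ 61.3 355.3]
top [540 383  11  33 276] [544.8 399.3]
top [550 383  10  33 260] [554.4 398.4]
```

```bash

python3 -m jog '{"linear":[[0,-0.003,0.07],[0,-0.003,0.13],[0,-0.003,0.165],[0,-0.003,0.182],[0,-0.003,0.182]],"twist":[[0,0,0],[0,0,0],[0,0,0],[0,0,0],[0,0,0]],"jaw":[0.1,0.1,0.1,0.1,0.1]}' 
python3 -m jog '{"linear":[[0,0,0],[0,0,0],[0,0,0],[0,0,0]],"twist":[[0,0,0],[0,0,0],[0,0,0],[0,0,0]],"jaw":[-0.5,-1,-1,-1]}' 
```

```text
time_s: 22.1
ee_pos: [0.4116, -0.2977, -0.0203]
tcp_rot: [-0.002, -0.074, 0.997, 0.002]
contact_force: [-0.7, 0.8, 0.5]
grip_width: 0.0468
finger_force: 0.0
time_s: 22.6
ee_pos: [0.4132, -0.2986, -0.019]
tcp_rot: [-0.001, -0.074, 0.997, 0.001]
contact_force: [-1.3, 1.3, 5.2]
grip_width: 0.0218
finger_force: 58.9
```

```bash

python3 -m jog '{"linear":[[0,0,-0.05],[0,0,-0.12],[0,0,-0.19],[0,0,-0.26],[0,0,-0.3]],"twist":[[0,0,0],[0,0,0],[0,0,0],[0,0,0],[0,0,0]],"jaw":[-1,-1,-1,-1,-1]}' 
python3 -m jog '{"linear":[[0,0,0],[0,0,0],[0,0,0],[0,0,0],[0,0,0]],"twist":[[0,-0.1,0],[0,-0.2,0],[0,-0.32,0],[0,-0.42,0],[0,-0.5236,0]],"jaw":[-1,-1,-1,-1,-1]}' 
python3 -m jog '{"linear":[[0,0,0],[0,0,0],[0,0,0]],"twist":[[0,0,0],[0,0,0],[0,0,0]],"jaw":[-1,-1,-1]}' 
python3 - <<'E'
from h import *
from station import get_state
C=caps();s=get_state(); pickle.dump((C,s),open("c9.pkl","wb"))
rel=np.array([-.0555,0,-.0245])
R0=R.from_quat(s["tcp_rot"],scalar_first=True).as_matrix();e=s["ee_pos"]+R0@rel
for n,c in C.items():
    print(n,"pred eye",proj(c,e))
    for px,st,ce in comps(c,*COL["orange"],8):
      if st[4]<400 and 190<st[1]<340 and st[0]>200:print(n,st,ce.round(1))
f=lambda k:tip(0)+D*k-TOOL@rel
a=go(f(-.02),TOOL); b=go(f(.035),TOOL,frm=a); print(tip(0))
E
```

```text
time_s: 23.22
ee_pos: [0.4143, -0.2996, 0.2086]
tcp_rot: [0.0, -0.074, 0.997, 0.0]
contact_force: [0.3, -0.3, -1.7]
grip_width: 0.0215
finger_force: 59.1
time_s: 23.85
ee_pos: [0.4129, -0.2993, 0.2064]
tcp_rot: [0.383, -0.069, 0.921, 0.028]
contact_force: [-0.3, -1.0, -0.6]
grip_width: 0.0218
finger_force: 59.1
time_s: 24.22
ee_pos: [0.4144, -0.2996, 0.2059]
tcp_rot: [0.38, -0.069, 0.922, 0.029]
contact_force: [0.1, -0.4, -0.2]
grip_width: 0.0215
finger_force: 59.1
side pred eye [[249.44901176 291.68865109]]
side [229 243  19   6  78] [237.7 245.6]
side [229 281  30  26 170] [242.9 297.6]
side [224 315   5   4  15] [225.9 316.1]
top pred eye [[392.43977757 244.58127966]]
top [329 201   6  12  44] [331.2 206.6]
top [313 203   2   9  10] [313.9 206.6]
top [363 202   7  11  48] [366.  207.1]
top [348 204   2   8   9] [348.8 207.3]
top [266 232  15  31 161] [273.2 247.4]
top [384 238  17  27 156] [392.5 250. ]
lin [-0.047, 0.0733, 0.1613] tw [0.0854, -0.0026, 0.0833] rows 2.2 1.0
lin [0.0, -0.0, 0.0733] tw [0.0, 0.0, 0.0] rows 0.9 0.0
[ 0.5509884 -0.2291     0.187    ]
```

```bash

python3 -m jog '{"linear":[[-0.02,0.03,0.05],[-0.04,0.06,0.1],[-0.047,0.073,0.15],[-0.047,0.073,0.161],[-0.047,0.073,0.161]],"twist":[[0.085,-0.003,0.083],[0.085,-0.003,0.083],[0.085,-0.003,0.083],[0.085,-0.003,0.083],[0.085,-0.003,0.083]],"jaw":[-1,-1,-1,-1,-1]}' 
python3 -m jog '{"linear":[[0,0,0],[0,0,0]],"twist":[[0,0,0],[0,0,0]],"jaw":[-1,-1]}' 
python3 - <<'E'
from h import *
from station import get_state
C=caps();s=get_state()
rel=np.array([-.0555,0,-.0245])
R0=R.from_quat(s["tcp_rot"],scalar_first=True).as_matrix();e=s["ee_pos"]+R0@rel; print(e,s["finger_force"])
for n,c in C.items():
    print(n,"pred eye",proj(c,e),"tip",proj(c,tip(0)))
    for px,st,ce in comps(c,*COL["orange"],8):
      if st[4]<400 and 190<st[1]<340 and st[0]>200:print(n,st,ce.round(1))
f=lambda k:tip(0)+D*k-TOOL@rel
b=go(f(.035),TOOL)
E
```

```text
time_s: 24.95
ee_pos: [0.5142, -0.2277, 0.1435]
tcp_rot: [0.382, 0.013, 0.924, -0.004]
contact_force: [-0.0, -0.1, 0.1]
grip_width: 0.0218
finger_force: 59.2
time_s: 25.2
ee_pos: [0.5136, -0.2293, 0.1445]
tcp_rot: [0.383, 0.015, 0.924, -0.005]
contact_force: [0.3, 0.7, -0.2]
grip_width: 0.0216
finger_force: 59.2
[ 0.53535797 -0.22972436  0.20088206] 59.187020659446716
side pred eye [[288.43215488 280.71192956]] tip [[294.50404907 283.36724128]]
side [229 243  19   6  78] [237.7 245.6]
side [286 271  12  21  62] [293.9 279.6]
side [270 281  15  12  82] [277.5 288. ]
side [264 298   4   4  11] [265.2 299.2]
top pred eye [[367.93048442 216.27565218]] tip [[366.97422717 212.13747989]]
top [329 201   6  12  44] [331.2 206.9]
top [313 203   2   9  10] [313.9 206.6]
top [360 202  16  35 182] [366.8 219.3]
top [348 204   2   8  10] [348.8 207. ]
top [266 232  15  31 165] [273.2 247.6]
lin [-0.0015, 0.0013, 0.0744] tw [-0.0005, 0.0005, -0.0022] rows 0.9 0.0
```

```bash

python3 -m jog '{"linear":[[0,0,0.012],[0,0,0.025],[0,0,0.037],[0,0,0.037]],"twist":[[0,0,0],[0,0,0],[0,0,0],[0,0,0]],"jaw":[-1,-1,-1,-1]}' 
python3 -m jog '{"linear":[[0,0,0.012],[0,0,0.025],[0,0,0.037],[0,0,0.037]],"twist":[[0,0,0],[0,0,0],[0,0,0],[0,0,0]],"jaw":[-1,-1,-1,-1]}' 
python3 - <<'E'
from h import *
from station import get_state
C=caps();s=get_state(); pickle.dump((C,s),open("c10.pkl","wb"))
rel=np.array([-.0555,0,-.0245])
R0=R.from_quat(s["tcp_rot"],scalar_first=True).as_matrix();e=s["ee_pos"]+R0@rel; print(e,s["finger_force"])
for n,c in C.items():
    print(n,"pred eye",proj(c,e),"tip",proj(c,tip(0)))
    for px,st,ce in comps(c,*COL["orange"],8):
      if st[4]<400 and 190<st[1]<340 and st[0]>200:print(n,st,ce.round(1))
E
```

```text
time_s: 25.8
ee_pos: [0.5335, -0.2279, 0.1228]
tcp_rot: [0.382, 0.014, 0.924, -0.004]
contact_force: [-0.7, 0.7, -1.1]
grip_width: 0.0219
finger_force: 59.2
time_s: 26.3
ee_pos: [0.5531, -0.2287, 0.1036]
tcp_rot: [0.382, 0.014, 0.924, -0.004]
contact_force: [0.0, -0.2, -0.1]
grip_width: 0.0222
finger_force: 59.2
[ 0.57475907 -0.2295574   0.16059526] 59.19915854930878
side pred eye [[303.47474612 289.03840611]] tip [[294.50404907 283.36724128]]
side [229 243  18   6  77] [237.6 245.6]
side [286 279  27  22 174] [300.8 292.2]
side [279 306   4   3   9] [280.7 306.8]
top pred eye [[365.73808846 206.17142609]] tip [[366.97422717 212.13747989]]
top [329 201   6  12  47] [331.1 206.5]
top [357 200  17  27 189] [365.1 210.6]
top [313 203   2   9  10] [313.9 206.6]
top [348 204   2   8  11] [348.7 207. ]
top [266 232  15  31 168] [273.2 247.7]
```

```bash

python3 -m jog '{"linear":[[0,0,0],[0,0,0],[0,0,0],[0,0,0]],"twist":[[0,0,0],[0,0,0],[0,0,0],[0,0,0]],"jaw":[-0.3,-0.1,-0.1,-0.1]}' 
python3 -m jog '{"linear":[[0,0,-0.04],[0,0,-0.1],[0,0,-0.16],[0,0,-0.22],[0,0,-0.28]],"twist":[[0,0,0],[0,0,0],[0,0,0],[0,0,0],[0,0,0]],"jaw":[0,0,0,0,0]}' 
python3 - <<'E'
from h import *
from station import get_state
C=caps();s=get_state(); pickle.dump((C,s),open("c11.pkl","wb"));cs=[C["side"],C["top"]]
for col in("orange","blue"):
  for n,c in C.items():
    for px,st,ce in comps(c,*COL[col],8):
      if st[4]<400 and 190<st[1]<360 and st[0]>200:
        w=plane(c,px,0.005)[:,:2]; r=cv2.minAreaRect(w.astype(np.float32)*1000)
        print(col,n,st,np.round(ce,1),"rect",np.round(r[0]),np.round(r[1]),round(r[2],1))
S=4
a=C["side"]["image"][215:345,225:325,::-1];b=C["top"]["image"][170:300,300:400,::-1]
cv2.imwrite("pics/p11.png",cv2.resize(np.hstack([a,b]),None,fx=S,fy=S,interpolation=cv2.INTER_CUBIC))
al=.0
G=frame([0,0,-1],[-np.sin(al),np.cos(al),0])
b=go([.42,.0965,.14],G)
E
```

```text
time_s: 26.9
ee_pos: [0.5529, -0.229, 0.1046]
tcp_rot: [0.383, 0.014, 0.924, -0.005]
contact_force: [0.6, 0.5, 0.7]
grip_width: 0.0384
finger_force: 0.0
time_s: 27.52
ee_pos: [0.4033, -0.2244, 0.254]
tcp_rot: [0.383, 0.014, 0.924, -0.005]
contact_force: [0.6, -1.1, 0.4]
grip_width: 0.0429
finger_force: 0.0
orange side [229 243  18   6  78] [237.5 245.6] rect [423.  99.] [20. 58.] 89.6
orange side [297 281  14  34 154] [303.9 298.5] rect [ 606. -144.] [126.  28.] 62.6
orange top [329 201   6  12  48] [331.1 206.6] rect [ 595. -124.] [19. 42.] 88.6
orange top [357 201  16  14 112] [364.2 206.8] rect [ 589. -248.] [56. 49.] 89.1
orange top [313 203   2   9  10] [313.9 206.6] rect [594. -58.] [31.  4.] 5.9
orange top [266 232  15  31 165] [273.2 247.7] rect [446.  98.] [ 53. 112.] 89.3
blue side [302 274   4   7  19] [303.5 276.7] rect [616. -66.] [24.  9.] 78.4
blue top [345 202   8   4  19] [347.9 203. ] rect [ 605. -188.] [26. 11.] 89.1
lin [0.1044, 0.4315, 0.1145] tw [-0.0099, 0.5262, -0.0198] rows 5.5 4.2
```

View pics/p11.png

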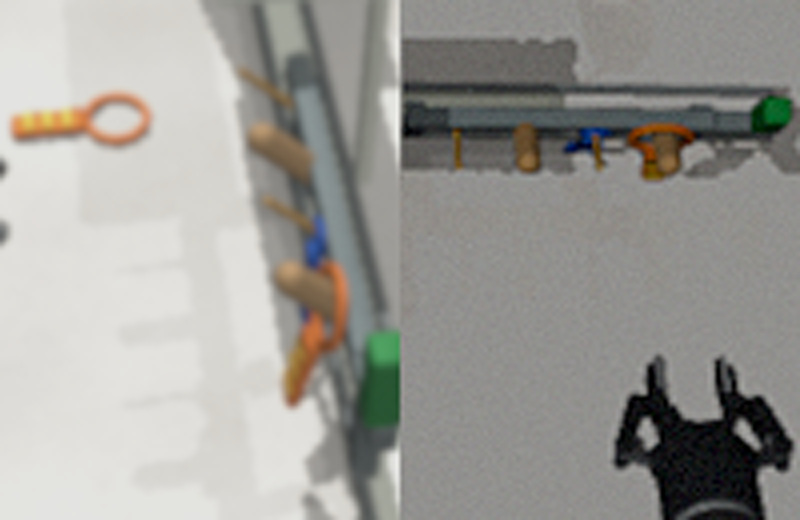

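The teether hangs on thick1 (p11 ring at (330,305)). Now the last one.

```bash

python3 -m jog '{"linear":[[0.02,0.07,0.02],[0.04,0.14,0.04],[0.06,0.22,0.06],[0.06,0.28,0.06],[0.06,0.28,0.06]],"twist":[[0,0,0],[0,0,0],[0,0,0],[0,0,0],[0,0,0]],"jaw":[0,0,0,0.1,0.1]}' 
python3 - <<'E'
from h import *
C=caps()
for n,c in C.items():
    for px,st,ce in comps(c,*COL["orange"],8):
      if 60<st[4]<400 and 220<st[1]<260 and st[0]>200: print(n,st,ce.round(1))
G=frame([0,0,-1],[0,1,0])
b=go([.4225,.0966,.12],G)
E
```

```text
time_s: 28.25
ee_pos: [0.4098, -0.0119, 0.1885]
tcp_rot: [0.383, 0.012, 0.924, -0.003]
contact_force: [-0.6, -1.0, 0.3]
grip_width: 0.0468
finger_force: 0.0
side [229 243  19   6  78] [237.7 245.6]
top [266 232  15  31 161] [273.2 247.5]
lin [0.0553, 0.1446, 0.0746] tw [-0.0041, 0.5231, -0.0147] rows 2.1 4.2
```

```bash

python3 -m jog '{"linear":[[0.02,0.04,0.02],[0.04,0.08,0.05],[0.055,0.12,0.075],[0.055,0.145,0.075],[0.055,0.145,0.075]],"twist":[[-0.004,0.523,-0.015],[-0.004,0.523,-0.015],[-0.004,0.523,-0.015],[-0.004,0.523,-0.015],[-0.004,0.523,-0.015]],"jaw":[0.1,0.1,0.1,0.1,0.1]}' 
python3 -m jog '{"linear":[[0,0,0],[0,0,0]],"twist":[[0,0,0],[0,0,0]],"jaw":[0.1,0.1]}' 
python3 - <<'E'
from h import *
G=frame([0,0,-1],[0,1,0])
c=go([.4225,.0966,-.020],G)
C=caps()
for px,st,ce in comps(C["side"],*COL["orange"],8): print(st,ce.round(1))
E
```

```text
time_s: 28.98
ee_pos: [0.4291, 0.0944, 0.1197]
tcp_rot: [-0.001, 0.004, 1.0, 0.0]
contact_force: [-0.2, 0.6, -1.2]
grip_width: 0.0469
finger_force: 0.0
time_s: 29.22
ee_pos: [0.4237, 0.0928, 0.1204]
tcp_rot: [0.0, 0.004, 1.0, -0.0]
contact_force: [0.6, 0.1, 1.2]
grip_width: 0.0469
finger_force: 0.0
lin [0.0016, 0.0052, 0.1872] tw [-0.0004, 0.0002, -0.0055] rows 2.2 0.0
[206 183  11  12  98] [211.1 188. ]
[229 243  18   6  78] [237.5 245.6]
[297 281  14  34 156] [303.9 298.3]
```

```bash

python3 -m jog '{"linear":[[0.001,0.005,0.07],[0.001,0.005,0.13],[0.001,0.005,0.17],[0.001,0.005,0.187],[0.001,0.005,0.187]],"twist":[[0,0,-0.005],[0,0,-0.005],[0,0,-0.005],[0,0,-0.005],[0,0,-0.005]],"jaw":[0.1,0.1,0.1,0.1,0.1]}' 
python3 -m jog '{"linear":[[0,0,0],[0,0,0],[0,0,0],[0,0,0]],"twist":[[0,0,0],[0,0,0],[0,0,0],[0,0,0]],"jaw":[-0.5,-1,-1,-1]}' 
```

```text
time_s: 29.95
ee_pos: [0.4232, 0.0971, -0.0191]
tcp_rot: [0.0, -0.0, 1.0, -0.0]
contact_force: [0.1, -0.4, 0.8]
grip_width: 0.0469
finger_force: 0.0
time_s: 30.45
ee_pos: [0.4252, 0.0977, -0.0176]
tcp_rot: [0.002, -0.0, 1.0, 0.0]
contact_force: [-0.7, 0.2, 4.6]
grip_width: 0.0219
finger_force: 58.6
```

```bash

python3 -m jog '{"linear":[[0,0,-0.05],[0,0,-0.12],[0,0,-0.19],[0,0,-0.26],[0,0,-0.3]],"twist":[[0,0,0],[0,0,0],[0,0,0],[0,0,0],[0,0,0]],"jaw":[-1,-1,-1,-1,-1]}' 
python3 -m jog '{"linear":[[0,-0.06,0],[0,-0.13,0],[0,-0.2,0],[0,-0.26,0],[0,-0.275,0]],"twist":[[0,-0.1,0],[0,-0.2,0],[0,-0.32,0],[0,-0.42,0],[0,-0.5236,0]],"jaw":[-1,-1,-1,-1,-1]}' 
python3 -m jog '{"linear":[[0,0,0],[0,0,0],[0,0,0]],"twist":[[0,0,0],[0,0,0],[0,0,0]],"jaw":[-1,-1,-1]}' 
python3 - <<'E'
from h import *
from station import get_state
C=caps();s=get_state(); pickle.dump((C,s),open("c12.pkl","wb"))
rel=np.array([-.0555,0,-.0245])
R0=R.from_quat(s["tcp_rot"],scalar_first=True).as_matrix();e=s["ee_pos"]+R0@rel
for n,c in C.items():
    print(n,"pred eye",proj(c,e))
    for px,st,ce in comps(c,*COL["orange"],8):
      if st[4]<400 and 190<st[1]<340 and st[0]>200:print(n,st,ce.round(1))
f=lambda k:tip(2)+D*k-TOOL@rel
a=go(f(-.02),TOOL); print(tip(2))
E
```

```text
time_s: 31.08
ee_pos: [0.425, 0.0978, 0.2099]
tcp_rot: [0.004, -0.0, 1.0, 0.0]
contact_force: [0.1, 0.7, -0.5]
grip_width: 0.022
finger_force: 59.3
time_s: 31.7
ee_pos: [0.4239, -0.1114, 0.2087]
tcp_rot: [0.387, 0.0, 0.922, -0.003]
contact_force: [0.9, -1.0, -0.9]
grip_width: 0.0215
finger_force: 59.4
time_s: 32.08
ee_pos: [0.4271, -0.1093, 0.2097]
tcp_rot: [0.385, -0.002, 0.923, -0.001]
contact_force: [-0.1, 0.3, -0.6]
grip_width: 0.0215
finger_force: 59.4
side pred eye [[246.85467332 231.27607278]]
side [251 223   4   9  11] [253.3 226.4]
side [232 235  11   9  52] [237.2 239.5]
side [225 248   4   6  17] [226.4 250.4]
side [297 281  14  34 154] [303.9 298.5]
top pred eye [[334.22459499 241.65371445]]
top [329 201   6  12  44] [331.2 206.9]
top [357 201  16  14 112] [364.2 206.8]
top [313 203   2   9  10] [313.9 206.6]
top [348 204   3   8  10] [348.9 207.6]
top [326 235  17  28 166] [334.  248.1]
lin [-0.0259, 0.0001, 0.147] tw [0.014, 0.0022, 0.0161] rows 1.8 0.2
[ 0.5543372 -0.1095     0.187    ]
```

```bash

python3 -m jog '{"linear":[[-0.01,0,0.05],[-0.02,0,0.1],[-0.026,0,0.14],[-0.026,0,0.147],[-0.026,0,0.147]],"twist":[[0.014,0.002,0.016],[0.014,0.002,0.016],[0.014,0.002,0.016],[0.014,0.002,0.016],[0.014,0.002,0.016]],"jaw":[-1,-1,-1,-1,-1]}' 
python3 -m jog '{"linear":[[0,0,0],[0,0,0]],"twist":[[0,0,0],[0,0,0]],"jaw":[-1,-1]}' 
python3 - <<'E'
from h import *
from station import get_state
C=caps();s=get_state()
rel=np.array([-.0555,0,-.0245])
R0=R.from_quat(s["tcp_rot"],scalar_first=True).as_matrix();e=s["ee_pos"]+R0@rel; print(e)
for n,c in C.items():
    print(n,"pred eye",proj(c,e),"tip",proj(c,tip(2)))
    for px,st,ce in comps(c,*COL["orange"],8):
      if st[4]<400 and 190<st[1]<340 and st[0]>200:print(n,st,ce.round(1))
b=go(tip(2)+D*.035-TOOL@rel,TOOL)
E
```

```text
time_s: 32.8
ee_pos: [0.5157, -0.108, 0.1415]
tcp_rot: [0.381, 0.014, 0.924, -0.005]
contact_force: [-0.4, -0.2, -0.6]
grip_width: 0.0213
finger_force: 59.4
time_s: 33.05
ee_pos: [0.5154, -0.109, 0.1428]
tcp_rot: [0.382, 0.015, 0.924, -0.006]
contact_force: [0.7, -0.9, -0.5]
grip_width: 0.0213
finger_force: 59.4
[ 0.53737563 -0.10983358  0.19919482]
side pred eye [[281.47495794 246.0687755 ]] tip [[287.62773176 248.47054109]]
side [283 238   7  16  37] [287.4 244.8]
side [266 249  11   9  52] [271.6 253.6]
side [259 260   5   6  17] [260.4 262.9]
side [297 281  14  34 152] [303.9 298.6]
top pred eye [[332.26140491 216.27791508]] tip [[331.74568927 211.70325667]]
top [329 201   4   7  23] [330.7 203.9]
top [357 201  16  14 106] [364.5 206.6]
top [313 203   2   9  10] [313.9 206.6]
top [348 204   2   8  10] [348.8 207. ]
top [324 209  17  29 157] [331.7 222.3]
lin [-0.0046, 0.001, 0.0742] tw [-0.0013, -0.0006, -0.0022] rows 0.9 0.0
```

```bash

python3 -m jog '{"linear":[[-0.004,0,0.012],[-0.004,0,0.025],[-0.004,0,0.037],[-0.004,0,0.037]],"twist":[[0,0,0],[0,0,0],[0,0,0],[0,0,0]],"jaw":[-1,-1,-1,-1]}' 
python3 -m jog '{"linear":[[0,0,0.012],[0,0,0.025],[0,0,0.037],[0,0,0.037]],"twist":[[0,0,0],[0,0,0],[0,0,0],[0,0,0]],"jaw":[-1,-1,-1,-1]}' 
python3 -m jog '{"linear":[[0,0,0],[0,0,0],[0,0,0],[0,0,0]],"twist":[[0,0,0],[0,0,0],[0,0,0],[0,0,0]],"jaw":[-0.3,-0.1,-0.1,-0.1]}' 
python3 - <<'E'
from h import *
C=caps()
for n,c in C.items():
    for px,st,ce in comps(c,*COL["orange"],8):
      if st[4]<400 and 190<st[1]<340 and st[0]>200:print(n,st,ce.round(1))
E
```

```text
time_s: 33.65
ee_pos: [0.5373, -0.1091, 0.123]
tcp_rot: [0.381, 0.015, 0.925, -0.005]
contact_force: [-0.9, 0.4, 0.1]
grip_width: 0.0217
finger_force: 59.4
time_s: 34.15
ee_pos: [0.5571, -0.1099, 0.1038]
tcp_rot: [0.381, 0.015, 0.924, -0.005]
contact_force: [-0.2, 1.0, -0.9]
grip_width: 0.0216
finger_force: 59.4
time_s: 34.65
ee_pos: [0.5569, -0.1101, 0.1049]
tcp_rot: [0.382, 0.015, 0.924, -0.005]
contact_force: [-0.5, -0.1, -0.1]
grip_width: 0.0387
finger_force: 0.0
side [290 247  13  33 129] [296.6 263.9]
side [297 281  14  35 159] [303.8 298.8]
top [323 201  16  13  94] [330. 206.]
top [357 201  16  14 113] [364.3 206.6]
top [313 203   2   9  10] [313.9 206.6]
top [348 204   2   8   9] [348.8 207.3]
```

```bash

python3 -m jog '{"linear":[[0,0,-0.04],[0,0,-0.1],[0,0,-0.16],[0,0,-0.22],[0,0,-0.28]],"twist":[[0,0,0],[0,0,0],[0,0,0],[0,0,0],[0,0,0]],"jaw":[0,0,0,0,0]}' 
python3 -m jog '{"linear":[[0,0,0],[0,0,0],[0,0,0],[0,0,0],[0,0,0]],"twist":[[0,0.1,0],[0,0.2,0],[0,0.32,0],[0,0.42,0],[0,0.5236,0]],"jaw":[0.2,0.2,0.2,0.2,0.2]}' 
python3 -m jog '{"linear":[[0,0,-0.05],[0,0,-0.09],[0,0,-0.09],[0,0,-0.09],[0,0,-0.09]],"twist":[[0,0,0.6],[0,0,0.6],[0,0,0.6],[0,0,0.6],[0,0,0.6]],"jaw":[0.2,0.2,0.2,0.2,0.2]}' 
python3 - <<'E'
from h import *
C=caps();c=C["top"]
for px,st,ce in comps(c,*COL["green"],8):
  if 170<st[1]<210: print(st,ce,plane(c,[ce],.219))
Cs=C["side"]
for px,st,ce in comps(Cs,*COL["green"],8): print("side",st,ce)
for n,c in C.items():
    for px,st,ce in comps(c,*COL["orange"],8):
      if st[4]<400 and 190<st[1]<340 and st[0]>200:print(n,st,ce.round(1))
b=go([.598,-.316,.32],frame([0,0,-1],SX))
E
```

```text
time_s: 35.38
ee_pos: [0.4074, -0.1051, 0.2545]
tcp_rot: [0.382, 0.014, 0.924, -0.005]
contact_force: [0.8, -0.4, -0.4]
grip_width: 0.0426
finger_force: 0.0
time_s: 36.0
ee_pos: [0.4094, -0.1056, 0.2543]
tcp_rot: [-0.002, 0.015, 1.0, 0.0]
contact_force: [0.4, -1.0, 0.0]
grip_width: 0.0515
finger_force: 0.0
time_s: 36.62
ee_pos: [0.409, -0.1057, 0.3208]
tcp_rot: [-0.001, 0.451, 0.892, 0.0]
contact_force: [0.1, -0.2, -0.1]
grip_width: 0.0512
finger_force: 0.0
[203 187   9   9  59] [207.37288136 191.        ] [[0.62742099 0.30985818 0.219     ]]
[388 194  10   9  69] [392.44927536 198.11594203] [[ 0.59330727 -0.31081543  0.219     ]]
side [285 148   6   4  20] [287.75 149.6 ]
side [316 299  10  22 181] [320.5359116  309.43093923]
side [213 389  15  17 200] [220.315 396.6  ]
side [290 247  13  33 129] [296.6 263.9]
side [297 281  14  35 163] [303.8 298.9]
top [323 201  16  13  89] [329.8 206. ]
top [357 201  16  14 111] [364.3 206.8]
top [313 203   2   9  10] [313.9 206.6]
top [348 204   2   8  10] [348.8 207. ]
lin [-0.3755, 0.0348, 0.0002] tw [-0.0008, -0.0014, 0.4453] rows 4.5 3.6
```

```bash

python3 -m jog '{"linear":[[-0.08,0.007,0],[-0.16,0.014,0],[-0.24,0.02,0],[-0.32,0.03,0],[-0.375,0.035,0]],"twist":[[0,0,0.12],[0,0,0.24],[0,0,0.36],[0,0,0.445],[0,0,0.445]],"jaw":[0.2,0.2,0.2,0.2,0.2]}' 
python3 -m jog '{"linear":[[0,0,0],[0,0,0]],"twist":[[0,0,0],[0,0,0]],"jaw":[0.2,0.2]}' 
python3 - <<'E'
from h import *
b=go([.596,-.314,.180],frame([0,0,-1],SX))
E
```

```text
time_s: 37.35
ee_pos: [0.5993, -0.3177, 0.3189]
tcp_rot: [-0.001, 0.716, 0.698, -0.0]
contact_force: [-0.1, -0.3, 0.0]
grip_width: 0.0509
finger_force: 0.0
time_s: 37.6
ee_pos: [0.5975, -0.3154, 0.3197]
tcp_rot: [-0.002, 0.716, 0.698, -0.0]
contact_force: [-0.0, -0.3, 0.1]
grip_width: 0.0516
finger_force: 0.0
lin [0.0013, -0.0014, 0.1863] tw [-0.0021, -0.0015, 0.0011] rows 2.2 0.0
```

```bash

python3 -m jog '{"linear":[[0.001,-0.001,0.06],[0.001,-0.001,0.12],[0.001,-0.001,0.17],[0.001,-0.001,0.186],[0.001,-0.001,0.186]],"twist":[[0,0,0],[0,0,0],[0,0,0],[0,0,0],[0,0,0]],"jaw":[0.2,0.2,0.2,0.2,0.2]}' 
python3 -m jog '{"linear":[[0,0,0],[0,0,0],[0,0,0],[0,0,0]],"twist":[[0,0,0],[0,0,0],[0,0,0],[0,0,0]],"jaw":[-0.2,-1,-1,-1]}'
python3 -m jog '{"linear":[[0.006,0,0],[0.018,0,0],[0.034,0,0],[0.052,0,0],[0.07,0,0]],"twist":[[0,0,0],[0,0,0],[0,0,0],[0,0,0],[0,0,0]],"jaw":[-1,-1,-1,-1,-1]}'
 
```

```text
time_s: 38.22
ee_pos: [0.5963, -0.314, 0.1816]
tcp_rot: [-0.001, 0.716, 0.698, -0.0]
contact_force: [-0.1, -0.3, 0.8]
grip_width: 0.0509
finger_force: 0.0
time_s: 38.72
ee_pos: [0.5966, -0.3151, 0.1833]
tcp_rot: [-0.0, 0.717, 0.697, -0.0]
contact_force: [-4.5, 0.4, 5.4]
grip_width: 0.0224
finger_force: 60.8
time_s: 39.35
ee_pos: [0.5981, -0.2642, 0.1833]
tcp_rot: [0.001, 0.717, 0.697, -0.001]
contact_force: [-3.2, -4.0, 5.1]
grip_width: 0.0226
finger_force: 60.7
```

```bash

python3 -m jog '{"linear":[[0.02,0,0],[0.042,0,0],[0.064,0,0],[0.086,0,0],[0.108,0,0]],"twist":[[0,0,0],[0,0,0],[0,0,0],[0,0,0],[0,0,0]],"jaw":[-1,-1,-1,-1,-1]}'
python3 -m jog '{"linear":[[0.022,0,0],[0.044,0,0],[0.066,0,0],[0.088,0,0],[0.11,0,0]],"twist":[[0,0,0],[0,0,0],[0,0,0],[0,0,0],[0,0,0]],"jaw":[-1,-1,-1,-1,-1]}'
python3 -m jog '{"linear":[[0.018,0,0],[0.034,0,0],[0.048,0,0],[0.058,0,0],[0.065,0,0]],"twist":[[0,0,0],[0,0,0],[0,0,0],[0,0,0],[0,0,0]],"jaw":[-1,-1,-1,-1,-1]}'
 
```

```text
time_s: 39.98
ee_pos: [0.6004, -0.1829, 0.1833]
tcp_rot: [0.001, 0.717, 0.697, -0.001]
contact_force: [-4.0, -3.7, 5.3]
grip_width: 0.0224
finger_force: 60.7
time_s: 40.6
ee_pos: [0.6028, -0.1002, 0.1833]
tcp_rot: [0.001, 0.717, 0.697, -0.001]
contact_force: [-3.4, -3.4, 5.3]
grip_width: 0.0225
finger_force: 60.7
time_s: 41.22
ee_pos: [0.6041, -0.0511, 0.1833]
tcp_rot: [0.0, 0.717, 0.697, -0.001]
contact_force: [-3.8, -3.1, 5.6]
grip_width: 0.0224
finger_force: 60.7
```

```bash

python3 -m jog '{"linear":[[0.004,0,0],[0.008,0,0],[0.011,0,0],[0.011,0,0]],"twist":[[0,0,0],[0,0,0],[0,0,0],[0,0,0]],"jaw":[-1,-1,-1,-1]}'
python3 -m jog '{"linear":[[0,0,0],[0,0,0],[0,0,0],[0,0,0],[0,0,0]],"twist":[[0,0,0],[0,0,0],[0,0,0],[0,0,0],[0,0,0]],"jaw":[-0.6,0,0.2,0.2,0.2]}'
python3 -m jog '{"linear":[[0,0,-0.05],[0,0,-0.1],[0,0,-0.16],[0,0,-0.2],[0,0,-0.2]],"twist":[[0,0,0],[0,0,0],[0,0,0],[0,0,0],[0,0,0]],"jaw":[0.2,0.2,0.2,0.2,0.2]}'
python3 - <<'E'
from h import *
from station import get_state
C=caps();s=get_state(); pickle.dump((C,s),open("c13.pkl","wb"))
for col in("orange","blue","green"):
  for n,c in C.items():
    for px,st,ce in comps(c,*COL[col],6):
      if st[4]<400 and 140<st[1]<340 and st[0]>200:print(col,n,st,ce.round(1))
a=C["side"]["image"][120:270,240:340,::-1];b=C["top"]["image"][160:310,190:290,::-1]
cv2.imwrite("pics/p13.png",cv2.resize(np.hstack([a,b]),None,fx=4,fy=4,interpolation=cv2.INTER_CUBIC))
E
```

```text
time_s: 41.72
ee_pos: [0.6043, -0.0454, 0.1833]
tcp_rot: [0.002, 0.717, 0.697, -0.002]
contact_force: [-3.9, -8.3, 5.7]
grip_width: 0.0227
finger_force: 60.7
time_s: 42.35
ee_pos: [0.6045, -0.0415, 0.1811]
tcp_rot: [-0.001, 0.717, 0.697, -0.0]
contact_force: [-0.4, -0.0, -0.2]
grip_width: 0.051
finger_force: 0.0
time_s: 42.98
ee_pos: [0.6062, -0.042, 0.3339]
tcp_rot: [0.001, 0.717, 0.697, 0.002]
contact_force: [0.2, -0.1, -0.5]
grip_width: 0.0513
finger_force: 0.0
orange side [206 183  11  12  98] [211.  188.1]
orange side [284 217  11  26  82] [288.8 228.8]
green side [298 220   7  20 123] [301.2 229.1]
green top [204 187   8   9  58] [207.4 191. ]
green top [404 267  12  11  98] [409.8 272.4]
```

View pics/p13.png

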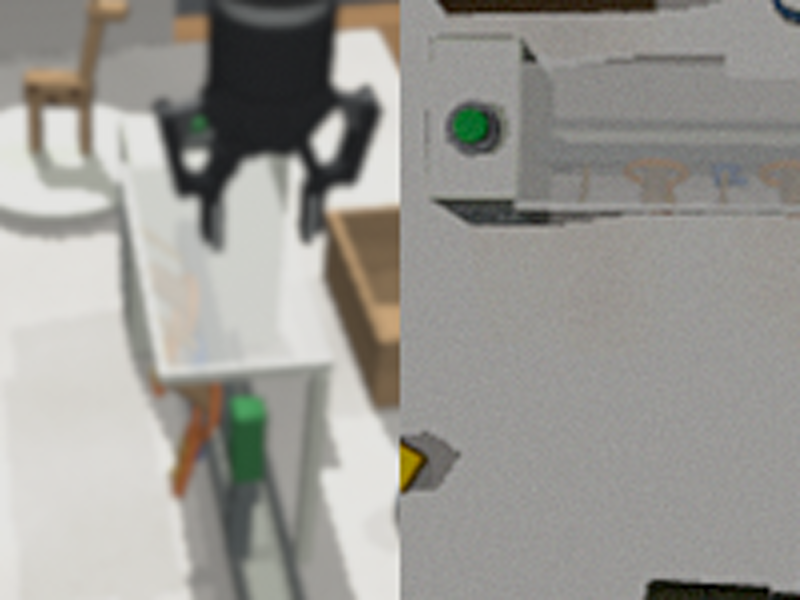

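All three hang under the canopy and the carriage is home (270 mm of travel, against its stop). Now the button.

```bash

python3 -m jog '{"linear":[[0,0,0],[0,0,0]],"twist":[[0,0,0],[0,0,0]],"jaw":[-1,-1]}'
python3 - <<'E'
from h import *
C=pickle.load(open("c1.pkl","rb"))
X,e=tri([C["side"],C["top"]],[(287.75,149.6),(207.4,191)]); print(X,e)
go([X[0],X[1],.29])
E
```

```text
time_s: 43.32
ee_pos: [0.6041, -0.0419, 0.3298]
tcp_rot: [-0.002, 0.717, 0.697, -0.001]
contact_force: [-0.0, 0.5, -0.2]
grip_width: 0.0155
finger_force: 0.0
[0.62542043 0.30743956 0.23312305] [array([-0.1,  0. ]), array([ 0. , -0.1])]
lin [0.4664, 0.0158, 0.0538] tw [0.0, 0.0, 0.0] rows 5.6 0.0
```

```bash

python3 -m jog '{"linear":[[0.08,0.003,0],[0.16,0.005,0],[0.24,0.008,0],[0.32,0.011,0],[0.38,0.013,0]],"twist":[[0,0,0],[0,0,0],[0,0,0],[0,0,0],[0,0,0]],"jaw":[-1,-1,-1,-1,-1]}'
python3 -m jog '{"linear":[[0.06,0.002,0],[0.085,0.003,0],[0.085,0.003,0.04],[0.085,0.003,0.054],[0.085,0.003,0.054]],"twist":[[0,0,0],[0,0,0],[0,0,0],[0,0,0],[0,0,0]],"jaw":[-1,-1,-1,-1,-1]}'
python3 - <<'E'
from h import *
go([.6255,.3075,.225])
E
```

```text
time_s: 43.95
ee_pos: [0.6218, 0.2451, 0.3306]
tcp_rot: [-0.002, 0.716, 0.698, -0.001]
contact_force: [0.0, -0.2, 0.1]
grip_width: -0.0001
finger_force: 0.0
time_s: 44.58
ee_pos: [0.6255, 0.3057, 0.29]
tcp_rot: [-0.002, 0.717, 0.697, -0.002]
contact_force: [-1.0, 0.1, 0.3]
grip_width: -0.0
finger_force: 0.0
lin [0.0024, 0.0003, 0.0867] tw [0.0, 0.0, 0.0] rows 1.0 0.0
```

```bash

python3 -m jog '{"linear":[[0.002,0,0.03],[0.002,0,0.06],[0.002,0,0.085],[0.002,0,0.085]],"twist":[[0,0,0],[0,0,0],[0,0,0],[0,0,0]],"jaw":[-1,-1,-1,-1]}'
python3 -m jog '{"linear":[[0,0,0.007],[0,0,0.014],[0,0,0.014]],"twist":[[0,0,0],[0,0,0],[0,0,0]],"jaw":[-1,-1,-1]}'
python3 -m jog '{"linear":[[0,0,0.004],[0,0,0.004]],"twist":[[0,0,0],[0,0,0]],"jaw":[-1,-1]}'
```

```text
time_s: 45.08
ee_pos: [0.6257, 0.3071, 0.2269]
tcp_rot: [-0.002, 0.717, 0.697, -0.001]
contact_force: [0.4, -0.1, 0.3]
grip_width: 0.0003
finger_force: 0.0
time_s: 45.45
ee_pos: [0.6261, 0.3079, 0.2169]
tcp_rot: [-0.001, 0.717, 0.697, -0.0]
contact_force: [0.3, -0.1, 0.0]
grip_width: -0.0001
finger_force: 0.0
time_s: 45.7
ee_pos: [0.6264, 0.3081, 0.2141]
tcp_rot: [-0.001, 0.717, 0.697, 0.0]
contact_force: [0.4, 0.1, 1.6]
grip_width: 0.0002
finger_force: 0.8
```

```bash

python3 -m jog '{"linear":[[0,0,0.004],[0,0,0.004]],"twist":[[0,0,0],[0,0,0]],"jaw":[-1,-1]}'
python3 -m jog '{"linear":[[0,0,0.004],[0,0,0.004]],"twist":[[0,0,0],[0,0,0]],"jaw":[-1,-1]}'
python3 -m jog '{"linear":[[0,0,0.003],[0,0,0.003]],"twist":[[0,0,0],[0,0,0]],"jaw":[-1,-1]}'
```

```text
time_s: 45.95
ee_pos: [0.6264, 0.3081, 0.2112]
tcp_rot: [-0.001, 0.717, 0.697, 0.0]
contact_force: [-0.3, -0.4, 3.3]
grip_width: 0.0
finger_force: 1.7
time_s: 46.2
ee_pos: [0.6265, 0.3081, 0.2087]
tcp_rot: [-0.001, 0.717, 0.697, 0.001]
contact_force: [0.1, 0.1, 4.1]
grip_width: -0.0002
finger_force: 2.4
time_s: 46.45
ee_pos: [0.6266, 0.3081, 0.2086]
tcp_rot: [-0.001, 0.717, 0.697, 0.002]
contact_force: [-2.3, -1.6, 13.5]
grip_width: 0.0003
finger_force: 6.4
```

The button bottomed out, with the force jumping to 13.5 N. I'll lift off and check.

```bash

python3 -m jog '{"linear":[[0,0,-0.04],[0,0,-0.1],[0,0,-0.17],[0,0,-0.22],[0,0,-0.22]],"twist":[[0,0,0],[0,0,0],[0,0,0],[0,0,0],[0,0,0]],"jaw":[-1,-1,-1,-1,-1]}'
python3 -m jog '{"linear":[[0,-0.08,0],[0,-0.16,0],[0,-0.16,0],[0,-0.16,0],[0,-0.16,0]],"twist":[[0,0,0],[0,0,0],[0,0,0],[0,0,0],[0,0,0]],"jaw":[-1,-1,-1,-1,-1]}'
python3 - <<'E'
from h import *
C=caps();P,_=pickle.load(open("c13.pkl","rb"))
for n,c in C.items():
  for col in("orange","green"):
    for px,st,ce in comps(c,*COL[col],6):
      if st[4]<400 and 140<st[1]<340 and st[0]>200:print(col,n,st,ce.round(1))
a=C["top"]["image"][195:213,235:310].astype(int);b=P["top"]["image"][195:213,235:310].astype(int)
print("change under canopy",np.abs(a-b).mean(),np.abs(cv2.GaussianBlur((a-b).astype(np.float32),(5,5),0)).max())
E
```

```text
time_s: 47.08
ee_pos: [0.6277, 0.3083, 0.3736]
tcp_rot: [-0.0, 0.717, 0.697, 0.003]
contact_force: [0.8, -0.1, -0.8]
grip_width: -0.0004
finger_force: 0.0
time_s: 47.7
ee_pos: [0.5078, 0.3112, 0.3703]
tcp_rot: [-0.001, 0.717, 0.697, 0.0]
contact_force: [0.2, -0.2, -0.5]
grip_width: 0.0001
finger_force: 0.0
orange side [206 183  11  12  99] [211.1 188. ]
orange side [284 217  11  26  85] [288.8 228.8]
green side [285 148   6   4  20] [287.8 149.6]
green side [298 220   7  20 119] [301.3 229.4]
green top [204 187   8   9  58] [207.4 191. ]
green top [310 193   7   9  50] [313.  196.5]
green top [404 267  12  11  97] [409.8 272.5]
change under canopy 8.48716049382716 68.171875
```

```bash
python3 -c "
from station import finish_job; print(finish_job())"
```

```text
the job is handed in; nothing more can be done
None
```

I handed the job in after about 48 s of robot time: both teethers hang on the thick pegs, the comb hangs on a thin peg, the carriage is home, and the start button was pressed fully down and released; no verdict came back.

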